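Roll the speakers strip-up, dock them and set the charge timer

TASK

Put the cylindrical speakers on charge. First roll every speaker that is there along the floor of the tray until all of them lie in the tray with the black touch strip facing straight up; only when all of them lie so, lay each one in a cradle of its own in the charging dock (any cradle), lengthwise along the cradle and centred, with its strip still facing up. Also turn the timer's knob until its pointer stands right at the tip of the set mark, and leave the album, phone and mug where they are.

Things in the scene. Friction and masses are not known exactly. Their poses are not given: they have to be found in the camera images.
- speaker1_center (a point): cylindrical speaker, dark grey, 48 mm diameter, 110 mm long, 0.24 kg, lying on its curved side; rolls very easily, stays if left at rest. Point: its centre, 28 mm above the table when in the tray. Axes: y along the cylinder, z out through its black touch strip (16 x 86 mm, three white dots); brass contacts opposite (-z). Starts with the strip up to 110 degrees from up, to either side. May be absent (None)
- speaker2_center (a point): cylindrical speaker, dark grey, 48 mm diameter, 110 mm long, 0.24 kg, lying on its curved side; rolls very easily, stays if left at rest. Point: its centre, 28 mm above the table when in the tray. Axes: y along the cylinder, z out through its black touch strip (16 x 86 mm, three white dots); brass contacts opposite (-z). Starts with the strip up to 110 degrees from up, to either side. May be absent (None)
- speaker3_center (a point): cylindrical speaker, dark grey, 48 mm diameter, 110 mm long, 0.24 kg, lying on its curved side; rolls very easily, stays if left at rest. Point: its centre, 28 mm above the table when in the tray. Axes: y along the cylinder, z out through its black touch strip (16 x 86 mm, three white dots); brass contacts opposite (-z). Starts with the strip up to 110 degrees from up, to either side. May be absent (None)
- tray: shallow dark wooden tray in which the speakers start, fixed: inside 220 (x) by 500 mm (y), floor 4 mm and rim 20 mm above the table, rim 12 mm thick; keeps the speakers from rolling away. Origin: centre of its underside; z up
- dock: charging dock, fixed: black base 124 (x) by 310 (y) by 10 mm high with three grey V cradles side by side along y, 100 mm apart. A cradle is two V supports (45-degree cheeks, 18 mm long, tops 30 mm above the table) 88 mm apart along x; a speaker lies in it along the dock's x, and the middle 70 mm is free for fingers down to the base. Origin: centre of its underside; z up
- cradle_right (a point): where the centre of a speaker is when it lies in the dock's right-hand (-y) cradle: 38 mm above the table (tops of the cheeks at 30 mm); axes as the dock's
- cradle_middle (a point): the same for the middle cradle
- cradle_left (a point): the same for the left-hand (+y) cradle
- timer: the charge timer, fixed: a flat white box 90 (x) by 250 (y) by 30 mm high, with a scale and pointer on its top and the knob towards its +y end. Origin: centre of its underside; z up
- knob_grip (a point): on the axis of the timer's knob, 54 mm above the table: the height to grip. Upright round black knob, 44 mm in diameter, its top 64 mm and its foot 32 mm above the table, with a white line on top; it can be gripped at any angle and stays where it is left (about 0.04 N m to turn)
- knob (a joint): angle of the knob in rad, 0 to 7, growing anticlockwise seen from above; each rad carries the pointer 15 mm along the timer's +y (towards the knob)
- pointer_tip (a point): the tip, towards -x, of the dark steel pointer that slides along the timer's y on its top (36 mm above the table); driven by the knob, it cannot be pushed by itself. It starts on the -y side of the mark
- mark_tip (a point): the tip of the aluminium set mark, an arrow-shaped tab 14 mm wide fixed beside the pointer's path, pointing to +x at the pointer. The pointer is right when it stands at the same place along the timer's y as this tip; axes as the timer's
- album: bystander: a closed black photo album 150 by 200 by 34 mm, lying on the table beyond the speakers; origin: centre of its underside
- phone: bystander: a black cordless phone handset lying face up, 160 by 50 by 24 mm; origin: centre of its underside
- mug: bystander: a blue mug, 80 mm in diameter, 90 mm high; origin: centre of its underside
Things that resemble listed ones, but are neither listed nor needed, are in the scene too. Leave any blue or red look-alike of the part that bears speaker2_center alone.

How it is judged:
By the outcome, as a careful person would: the job done as asked, in the order asked, and still so for the second after the job is handed in, with the robot touching nothing.
Of speaker1, speaker2, speaker3 only 2 to 3 are there at a start; the rules pass over those that are not, and their reading is None.
At some moment in a run one of speaker1, speaker2, speaker3 may be knocked a few centimetres aside while the robot is not near it.
Once in a run the grip may slacken for a moment while it holds something.
It also fails if it takes over 210 s, if anything falls off the work surface, if the arm or the gripper's body presses on something with over 40 N, if the wrist force passes 120 N, or if a joint passes its speed limit or range.

ROBOT

A 6-joint arm with a two-finger parallel gripper is mounted at the origin on the work surface. World frame = base frame: x ahead of the robot, y to its left, z up, the work surface at z = 0. Lengths are in mm, angles in degrees, forces in N, time in s.
With the tool pointing down it reaches from about 350 to 725 mm from the base axis. Payload 4.3 kg.
Tool frame: the origin (TCP) lies on the centre line of the jaws, within the pads' length; the fingertips stand 19 mm ahead of it and the grasp point (between the pads) is the TCP; y points along the fingers, z is the direction in which the jaws open and shut, and the axes are right-handed (so a half turn about y gives the same grasp; the last joint's range is limited). The gripper opens to 85 mm and grips with 20 to 120 N. Pads are 22 mm wide; open, the fingers measure 114 mm over their backs; the gripper's body (76 mm by 85 mm) begins 54 mm behind the grasp point. The pads swing forward as they close: fully open they stand 13 mm farther back than shut.
Start: joints at [-75.189, 21.618, 4.641, 73.018, 0, 83.68], TCP at [207.298, -536.37, 250.329] pointing down, gripper open.
Joint ranges: [-156.06, 156.06], [-48.1, 94.91], [-58.44, 69.94], [-101.28, 121.22], [-78.64, 73.56], [-180, 180]. Speed limits (degrees/s): [147.25, 147.25, 180, 180, 180, 180].

INTERFACE

Orientations are given as [roll, pitch, yaw] about the fixed x, y, z axes, in that order (R = Rz(yaw) Ry(pitch) Rx(roll)).
In Python, from bench import sensors, viewer, order gives the robot as it stands. The module is installed in compiled form; this text tells all that it offers.
- The arm moves only by the tool servo_tool, never from a script. Its argument "motion" is a list of rows, each an object with "slide": the shift along the tool's x, y, z in units of 30 mm (1.0 is 30 mm), a list of three; "twist": the turn about the tool's y in units of 0.12 rad (1.0 is 0.12 rad); "jaw": the opening in per cent of the stroke, from 0 (shut) to 100 (fully open). A call has 1 to 5 rows; each row shifts and turns the commanded pose from where the row before left it, along the tool's axes as they then stand; what a row does not reach is not made up. A row lasts 1/12 s, in which the tool goes at most 41.7 mm and 7.16 degrees, less where a joint would pass 70% of its speed; a pose out of reach is approached as far as the arm can. A call with a number of a shift or a turn outside -1 to 1 is refused whole. A call with a gripper value outside its range is refused whole. The fingers move at their own pace and stop on an object; "squeeze" is the grip in N (left out, the last holds). Time passes only in rows, so rows that do not move let the fingers close. It gives the time, the measured TCP pose, the force and the opening at its end, in the units of the state.
- sensors.observe(): the state, without advancing time (a new reading comes with each control period).
- viewer.camera(name): name is "side" or "top" or "wrist"; returns (picture, depth): 384x512x3 uint8, red, green, blue; 384x512 float32, mm along the optical axis (not along the pixel's ray), 0 where there is no reading.
- viewer.get_calibration(name): a dict with "fx", "fy", "cx", "cy" (pixels), "camera_from_world" (4x4, takes a point from world to camera coordinates). Camera axes: x right, y down, z forward; pixel columns grow to the right and rows downward; lengths in mm; the calibration is good to about 2 mm. A picture is of the moment at which its call begins: read the wrist's pose just before it. get_calibration takes no time and is no camera call; for the wrist camera it gives the pose at the moment of the call.
- order.finish_job(): hands the job in, once; it reports no verdict.
Trained networks look in the newest picture that a camera, given by its name, has taken for a name from the list of things; names that differ only in an ending like _2 or _b are one class to them, and where a whole thing is asked for, a point or a joint stands for the part that bears it (a point fixed in the world has none). Each returns a list of dicts, best first, with "score" (0 to 1); they miss things now and then, are a little off and sometimes report something else, mostly with a low value. They report only what shows in the picture. A call takes as long as a camera call. They do not tell look-alikes from the thing itself.
- viewer.look_for(camera, query): "extent" ([left, top, right, bottom] as shares, 0 to 1, of the picture: columns of its width, rows of its height, round what is visible of it).
- viewer.trace(camera, query): "pixels" (384x512 bool, what is visible of it) and "extent" ([left, top, right, bottom] as shares, 0 to 1, of the picture: columns of its width, rows of its height, round what is visible of it).
- viewer.pinpoint(camera, query): "at" ([column, row] as shares, 0 to 1, of the picture: columns of its width, rows of its height: a listed point, or the origin of a listed thing).
The state is a dict: "time": time; "q": joint angles; "qvel": joint speeds; "joint_efforts": joint torques, N m; "ee_pos": TCP position; "eef_rot": TCP orientation; "wrist_force": force on the tool from outside, world axes, zero at the start; "ft_torque": the same for the moment, N m; "grip_width": opening from 0.0 (shut) to 1.0 (fully open).
Only numpy, scipy, OpenCV 4.12 (cv2) and the standard library are available. Lean on these libraries where they do the work, as an engineer would, in place of code of your own. Each camera call takes 0.05 s, during which the arm holds its last target.

## Working session

There is one attempt and no reset: what is moved stays moved. The work goes in short steps, Python scripts to look and compute and a tool call to move; the robot and the scene stay as the last step left them, time stands still between calls to the robot, and variables do not carry over. Pictures are saved under pics/ and viewed, and the job is handed in when it is done.

Besides the shell and the picture viewer there is one more tool, called after ">>>" as a command line: name --argument value ..., lists and objects as JSON in quotes. servo_tool: Moves the arm, as the interface text tells. Shifts and turns lie within -1 to 1; 1 stands for 30 mm of shift or 0.12 rad of turn. Its arguments: {"type":"object","properties":{"motion":{"type":"array"},"squeeze":{"type":"number"}},"required":["motion"]}

```bash
mkdir -p pics; ls; cat > h.py <<'E'
import numpy as np, cv2
from bench import sensors, viewer, order
def snap(name,fn,scale=1.5):
    p,d=viewer.camera(name)
    cv2.imwrite('pics/'+fn,cv2.resize(p[:,:,::-1],None,fx=scale,fy=scale,interpolation=cv2.INTER_CUBIC))
    return p,d
def world(name,u,v,z=None,depth=None,c=None):
    c=c or viewer.get_calibration(name)
    T=np.linalg.inv(np.array(c['camera_from_world']))
    r=np.array([(u-c['cx'])/c['fx'],(v-c['cy'])/c['fy'],1.0])
    if depth is not None: return T[:3,:3]@(r*depth)+T[:3,3]
    dr=T[:3,:3]@r; o=T[:3,3]
    return o+dr*(z-o[2])/dr[2]
def proj(name,P,c=None):
    c=c or viewer.get_calibration(name)
    q=np.array(c['camera_from_world'])@np.append(P,1)
    return np.array([c['fx']*q[0]/q[2]+c['cx'],c['fy']*q[1]/q[2]+c['cy']])
E
python3 - <<'E'
from h import *
print(sensors.observe())
for n in ['top','side']:
    p,d=snap(n,n+'0.png'); c=viewer.get_calibration(n); print(n,c)
E
```

```text
pics
{'time': 0.0, 'q': array([-7.51907436e+01,  2.16640822e+01,  4.56281918e+00,  7.30161282e+01,
        1.22270704e-03,  8.36799453e+01]), 'qvel': array([-0.03103585, -0.04646836, -0.15872304,  0.06134337, -0.00568257,
       -0.00948091]), 'joint_efforts': array([ 1.68912407e-03, -4.63609529e+01,  2.69871891e+01,  2.09769438e-02,
        2.01674112e-05, -5.97118856e-06]), 'ee_pos': array([ 207.1264176 , -535.75448198,  249.33826178]), 'eef_rot': array([-9.01165432e+01,  1.41379520e-02, -1.58870705e+02]), 'wrist_force': array([0.28341804, 0.75367604, 0.97945405]), 'ft_torque': array([ 0.03064931, -0.01358528, -0.0485579 ]), 'grip_width': 1.0003182786086817}
top {'fx': 417.5031498849901, 'fy': 417.5031498849901, 'cx': 260.5127173231744, 'cy': 186.20536674202927, 'camera_from_world': array([[ 2.09804298e-02, -9.99687809e-01,  1.35685376e-02,
        -1.59598055e+01],
       [-9.97066903e-01, -2.19206967e-02, -7.33285412e-02,
         5.16862246e+02],
       [ 7.36030805e-02, -1.19902755e-02, -9.97215533e-01,
         1.34063850e+03],
       [ 0.00000000e+00,  0.00000000e+00,  0.00000000e+00,
         1.00000000e+00]])}
side {'fx': 404.56448951833846, 'fy': 404.56448951833846, 'cx': 255.4954391544149, 'cy': 190.7026064615681, 'camera_from_world': array([[-9.92967684e-01, -1.17091822e-01,  1.74551672e-02,
         5.12534402e+02],
       [-1.00088603e-01,  7.51580312e-01, -6.52004069e-01,
         9.88545881e+01],
       [ 6.32253845e-02, -6.49166034e-01, -7.58014519e-01,
         1.07464709e+03],
       [ 0.00000000e+00,  0.00000000e+00,  0.00000000e+00,
         1.00000000e+00]])}
```

View pics/top0.png

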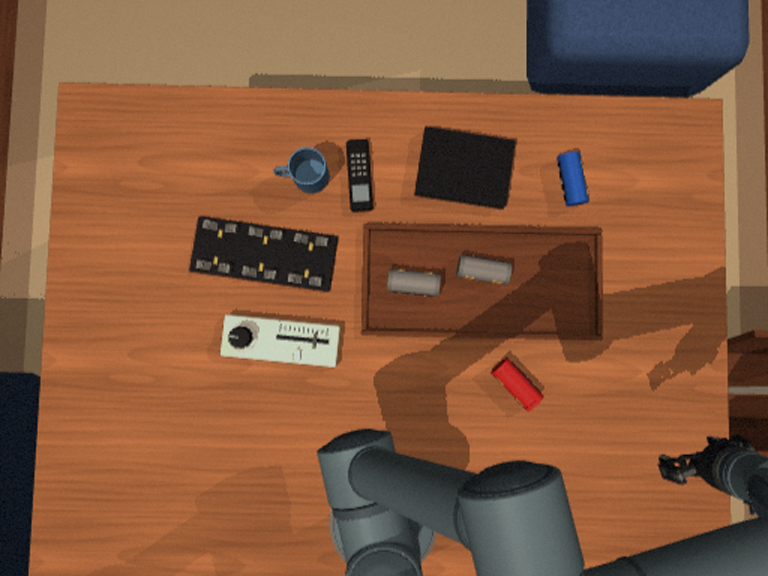

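View pics/side0.png

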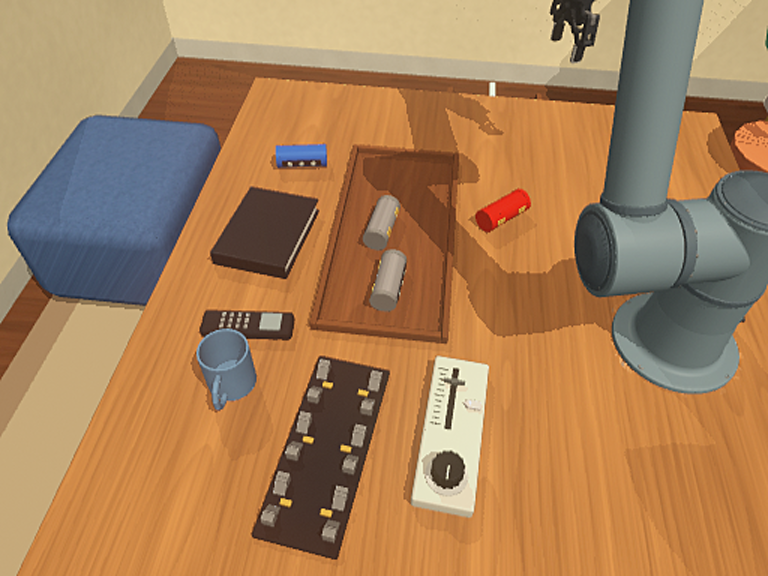

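```bash
python3 - <<'E'
from h import *
p,d=viewer.camera('top')
a=cv2.resize(p[140:230,235:410,::-1],None,fx=4.5,fy=4.5,interpolation=cv2.INTER_CUBIC)
q,_=viewer.camera('side')
b=cv2.resize(q[120:215,230:300,::-1],None,fx=6,fy=6,interpolation=cv2.INTER_CUBIC)
cv2.imwrite('pics/za.png',a);cv2.imwrite('pics/zb.png',b)
for n in ['tray','dock','timer','cradle_left','cradle_middle','cradle_right','speaker1_center','knob_grip','pointer_tip','mark_tip','mug','phone','album']:
    for cam in ['top','side']:
        z={'cradle_left':38,'cradle_middle':38,'cradle_right':38,'speaker1_center':28,'knob_grip':54,'pointer_tip':36,'mark_tip':36}.get(n,0)
        for r in viewer.pinpoint(cam,n)[:5]:
            u=r['at'][0]*512;v=r['at'][1]*384
            print(n,cam,round(r['score'],2),np.round([u,v],1),world(cam,u,v,z).round(1))
E
```

```text
tray top 0.78 [320.1 188.1] [ 516.6 -202.3    0. ]
tray side 0.32 [310.8 267.8] [360.3 167.2  -0. ]
dock top 0.73 [196.3 234.7] [355.  201.4   0. ]
dock top 0.55 [176.7 166.5] [577.7 273.3   0. ]
dock side 0.72 [218.2 301.9] [568.8 283.2   0. ]
timer top 0.67 [187.6 228.4] [374.9 230.5   0. ]
timer side 0.77 [303.  291.3] [376.7 232.2   0. ]
timer side 0.27 [296.  313.6] [390.2 289.    0. ]
cradle_left top 0.69 [141.2 164.3] [577.7 379.9  38. ]
cradle_left top 0.57 [160.6 223.5] [389.8 310.5  38. ]
cradle_left side 0.65 [202.1 335.6] [583.6 378.2  38. ]
cradle_middle top 0.68 [175.5 165. ] [578. 270.  38.]
cradle_middle side 0.71 [218.3 289.7] [568.6 271.9  38. ]
cradle_right top 0.87 [203.2 174.6] [549.  180.2  38. ]
cradle_right side 0.68 [229.6 253.7] [558.4 176.1  38. ]
knob_grip top 0.62 [159.8 224.3] [387.6 309.4  54. ]
knob_grip side 0.73 [307.7 256.3] [374.  169.4  54. ]
knob_grip side 0.69 [299.5 310.8] [386.8 306.3  54. ]
pointer_tip top 0.5 [210.2 231.4] [368.  152.6  36. ]
pointer_tip top 0.21 [194.9 234. ] [358.7 200.9  36. ]
pointer_tip side 0.46 [308.7 255.9] [370.  156.7  36. ]
mark_tip top 0.53 [198.5 232. ] [365.3 189.7  36. ]
mark_tip side 0.58 [308.6 268.9] [369.1 192.2  36. ]
mug top 0.81 [209.2 117.7] [743.9 170.9   0. ]
mug side 0.66 [152.8 254.8] [751.9 180.4   0. ]
mug side 0.28 [302.  286.6] [379.6 220.4   0. ]
phone top 0.77 [239.2 115.6] [753.5  71.1   0. ]
phone side 0.62 [163.  218.1] [756.8  66.5   0. ]
phone side 0.5 [302.5 288.1] [378.2 224.2   0. ]
album top 0.9 [307.9 114. ] [ 764.5 -158.8    0. ]
album side 0.79 [180.  156.9] [ 767.1 -166.2    0. ]
```

View pics/za.png

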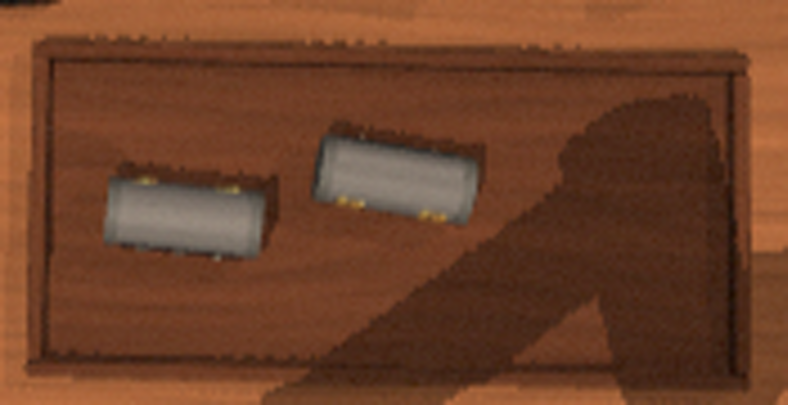

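View pics/zb.png

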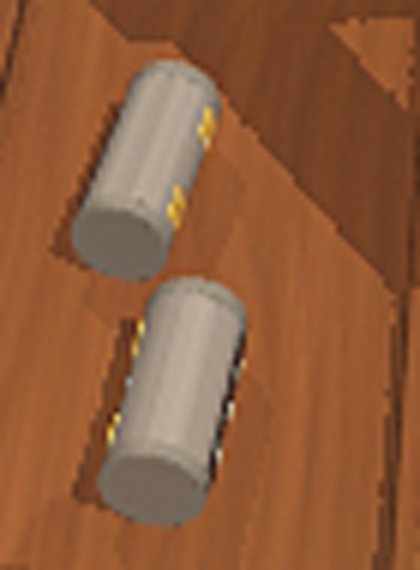

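```bash
cat >> h.py <<'E'
def cloud(cam,d,c):
    T=np.linalg.inv(np.array(c['camera_from_world']))
    v,u=np.mgrid[0:384,0:512]
    P=np.stack([(u-c['cx'])/c['fx']*d,(v-c['cy'])/c['fy']*d,d],-1)
    W=P@T[:3,:3].T+T[:3,3]; W[d<=0]=np.nan
    return W
def speakers(cam='top'):
    p,d=viewer.camera(cam);c=viewer.get_calibration(cam);W=cloud(cam,d,c)
    out=[]
    for r in viewer.trace(cam,'speaker1_center'):
        m=r['pixels']; w=W[m]; col=p[m].mean(0)
        w=w[(w[:,2]>15)&(w[:,2]<120)]
        if len(w)<30: continue
        a=w[w[:,2]>np.percentile(w[:,2],30)]
        (cx,cy),(e1,e2),ang=cv2.minAreaRect(w[:,:2].astype(np.float32))
        u,s,vt=np.linalg.svd(w[:,:2]-w[:,:2].mean(0),full_matrices=False)
        phi=np.degrees(np.arctan2(vt[0,1],vt[0,0]))%180
        out.append((round(r['score'],2),np.round([cx,cy],1),np.round([e1,e2],1),round(phi,1),np.percentile(w[:,2],95).round(1),col.round()))
    return p,out
def goto(x,y,z,yaw):
    s=sensors.observe(); P=s['ee_pos'];Y=s['eef_rot'][2]
    d=np.array([x,y,z])-P; t=np.radians(Y)
    dy=(yaw-Y+180)%360-180
    print('pos',P.round(1),'yaw',Y.round(1),'d',d.round(1),'slide units NOW-frame',np.round([(np.cos(t)*d[0]+np.sin(t)*d[1])/30,-d[2]/30,(-np.sin(t)*d[0]+np.cos(t)*d[1])/30],2),'twist units',round(-np.radians(dy)/.12,2))
E
python3 - <<'E'
from h import *
for cam in ['top','side']:
    for o in speakers(cam)[1]: print(cam,o)
for n in ['tray','dock','timer']:
    viewer.camera('top')
    for r in viewer.trace('top',n)[:1]:
        cs,_=cv2.findContours(r['pixels'].astype(np.uint8),0,1)
        k=max(cs,key=cv2.contourArea); box=cv2.boxPoints(cv2.minAreaRect(k))
        z={'tray':20,'dock':10,'timer':30}[n]
        w=np.array([world('top',*b,z) for b in box]); print(n,r['score'],w.mean(0).round(1),w[:,:2].round(0).tolist(), np.degrees(np.arctan2(*(w[1]-w[0])[1::-1])))
E
```

```text
tray 0.59 [ 516.8 -204.4   20. ] [[393.0, 56.0], [637.0, 58.0], [641.0, -468.0], [396.0, -464.0]] 0.47329319994134295
dock 0.88 [567.8 275.7  10. ] [[523.0, 436.0], [650.0, 424.0], [613.0, 114.0], [485.0, 128.0]] -5.5339104178395
timer 0.68 [381.1 230.5  30. ] [[345.0, 359.0], [437.0, 354.0], [417.0, 101.0], [325.0, 108.0]] -3.377283348010879
```

```bash
cat >> h.py <<'E'
def spk(cam='top',x=(408,626),y=(-452,44),zmin=24):
    p,d=viewer.camera(cam);c=viewer.get_calibration(cam);W=cloud(cam,d,c)
    m=(W[...,0]>x[0])&(W[...,0]<x[1])&(W[...,1]>y[0])&(W[...,1]<y[1])&(W[...,2]>zmin)&(W[...,2]<75)
    n,l,st,_=cv2.connectedComponentsWithStats(m.astype(np.uint8))
    out=[]
    for i in range(1,n):
        if st[i,4]<80: continue
        w=W[l==i]
        (cx,cy),(e1,e2),_=cv2.minAreaRect(w[:,:2].astype(np.float32))
        vt=np.linalg.svd(w[:,:2]-w[:,:2].mean(0),full_matrices=False)[2]
        phi=np.degrees(np.arctan2(vt[0,1],vt[0,0]))%180
        out.append((np.round([cx,cy],1),np.round(sorted([e1,e2]),1),round(phi,1),np.percentile(w[:,2],95).round(1)))
    return p,c,out
E
python3 - <<'E'
from h import *
for cam in ['top','side']:
    for o in spk(cam)[2]: print(cam,o)
p,d=viewer.camera('top')
for r in viewer.look_for('top','speaker1_center'): print(r)
E
```

```text
top (array([ 542.6, -204. ]), array([ 51.9, 110.9]), np.float64(81.8), np.float64(54.1))
top (array([510. , -52.3]), array([ 50.1, 110.8]), np.float64(85.3), np.float64(54.2))
side (array([ 545.5, -204.6]), array([ 51.2, 115.2]), np.float64(80.4), np.float64(55.2))
side (array([513. , -52.8]), array([ 50.9, 114.4]), np.float64(84.8), np.float64(54.4))
{'extent': [0.2445, 0.3721, 0.4369, 0.5068], 'score': 0.19}
```

```bash
python3 - <<'E'
from h import *
goto(480,-52,200,-95)
E
```

```text
pos [ 207.3 -536.4  250.3] yaw -158.9 d [272.7 484.4 -50.3] slide units NOW-frame [-14.3    1.68 -11.78] twist units -9.29
```

>>> servo_tool --motion '[{"slide": [-0.95,0.1,-0.78],"twist": 0,"jaw": 100},{"slide": [-0.95,0.1,-0.78],"twist": 0,"jaw": 100},{"slide": [-0.95,0.1,-0.78],"twist": 0,"jaw": 100},{"slide": [-0.95,0.1,-0.78],"twist": 0,"jaw": 100},{"slide": [-0.95,0.1,-0.78],"twist": 0,"jaw": 100}]'

```text
time: 2.62
ee_pos: [298.5, -374.4, 235.3]
eef_rot: [-90.0, 0.0, -158.9]
wrist_force: [0.3, -0.1, -0.6]
grip_width: 1.001
```

>>> servo_tool --motion '[{"slide": [-0.95,0.1,-0.78],"twist": 0,"jaw": 100},{"slide": [-0.95,0.1,-0.78],"twist": 0,"jaw": 100},{"slide": [-0.95,0.1,-0.78],"twist": 0,"jaw": 100},{"slide": [-0.95,0.1,-0.78],"twist": 0,"jaw": 100},{"slide": [-0.95,0.1,-0.78],"twist": 0,"jaw": 100}]'

```text
time: 3.03
ee_pos: [389.4, -213.8, 220.4]
eef_rot: [-90.0, 0.0, -158.9]
wrist_force: [0.6, -0.1, -1.2]
grip_width: 1.0
```

>>> servo_tool --motion '[{"slide": [-0.95,0.1,-0.78],"twist": 0,"jaw": 100},{"slide": [-0.95,0.1,-0.78],"twist": 0,"jaw": 100},{"slide": [-0.95,0.1,-0.78],"twist": 0,"jaw": 100},{"slide": [-0.95,0.1,-0.78],"twist": 0,"jaw": 100},{"slide": [-0.95,0.1,-0.78],"twist": 0,"jaw": 100}]'

```text
time: 3.45
ee_pos: [480.2, -53.1, 205.4]
eef_rot: [-90.0, 0.0, -158.9]
wrist_force: [0.2, -0.1, -0.5]
grip_width: 0.998
```

>>> servo_tool --motion '[{"slide": [0,0,0],"twist": -0.93,"jaw": 100},{"slide": [0,0,0],"twist": -0.93,"jaw": 100},{"slide": [0,0,0],"twist": -0.93,"jaw": 100},{"slide": [0,0,0],"twist": -0.93,"jaw": 100},{"slide": [0,0,0],"twist": -0.93,"jaw": 100}]'

```text
time: 3.87
ee_pos: [479.6, -54.6, 205.3]
eef_rot: [-90.0, -0.0, -126.6]
wrist_force: [0.9, -0.8, 0.6]
grip_width: 1.001
```

>>> servo_tool --motion '[{"slide": [0,0,0],"twist": -0.93,"jaw": 100},{"slide": [0,0,0],"twist": -0.93,"jaw": 100},{"slide": [0,0,0],"twist": -0.93,"jaw": 100},{"slide": [0,0,0],"twist": -0.93,"jaw": 100},{"slide": [0,0,0],"twist": -0.93,"jaw": 100}]'

```text
time: 4.28
ee_pos: [479.5, -54.9, 205.4]
eef_rot: [-90.0, -0.0, -94.6]
wrist_force: [0.4, -0.8, -0.2]
grip_width: 0.994
```

```bash
python3 - <<'E'
from h import *
for o in spk('top')[2]: print(o)
for o in spk('side')[2]: print(o)
goto(511.5,-52.5,150,-94.8)
p,d=snap('wrist','w1.png'); print(viewer.get_calibration('wrist'))
for o in spk('wrist')[2]: print(o)
E
```

```text
(array([ 538.7, -233.3]), array([50.7, 51.3]), np.float64(24.8), np.float64(54.0))
(array([ 545.5, -205. ]), array([ 50.9, 117.2]), np.float64(76.0), np.float64(54.3))
(array([513.4, -53.7]), array([ 51. , 115.6]), np.float64(84.8), np.float64(54.5))
pos [479.6 -54.9 205.4] yaw -94.9 d [ 31.9   2.4 -55.4] slide units NOW-frame [-0.17  1.85  1.05] twist units -0.02
{'fx': 271.4379663558968, 'fy': 271.4379663558968, 'cx': 252.2076741831215, 'cy': 190.0685404853677, 'camera_from_world': array([[ 9.96089349e-01, -8.83447799e-02,  1.09940597e-03,
        -4.83875903e+02],
       [-8.46294973e-02, -9.50477959e-01,  2.99047652e-01,
        -3.74216476e+01],
       [-2.53743379e-02, -2.97971223e-01, -9.54237545e-01,
         3.32421561e+02],
       [ 0.00000000e+00,  0.00000000e+00,  0.00000000e+00,
         1.00000000e+00]])}
(array([514.1, -54.3]), array([ 50.9, 111.2]), np.float64(85.4), np.float64(52.6))
(array([ 546.4, -206.1]), array([ 51.5, 112.8]), np.float64(83.0), np.float64(52.7))
```

View pics/w1.png

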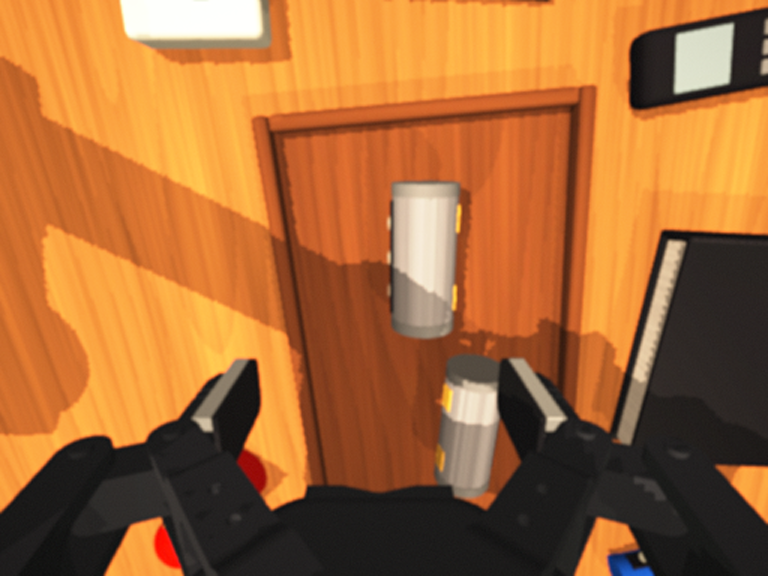

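>>> servo_tool --motion '[{"slide": [-0.1,0.9,0.55],"twist": 0,"jaw": 100},{"slide": [0,0.9,0.55],"twist": 0,"jaw": 100},{"slide": [0,0.9,0],"twist": 0,"jaw": 100},{"slide": [0,0.9,0],"twist": 0,"jaw": 100},{"slide": [0,0,0],"twist": 0,"jaw": 100}]'

```text
time: 4.9
ee_pos: [508.8, -53.8, 92.4]
eef_rot: [-90.5, 0.1, -95.0]
wrist_force: [-1.4, 0.3, 0.0]
grip_width: 0.997
```

```bash
python3 - <<'E'
from h import *
goto(513,-53.5,30,-94.8)
p,d=snap('wrist','w2.png',1)
for o in spk('wrist')[2]: print(o)
E
```

```text
pos [508.8 -53.8  92.4] yaw -95.0 d [  4.2   0.3 -62.4] slide units NOW-frame [-0.02  2.08  0.14] twist units -0.04
(array([516.1, -54.6]), array([ 51.3, 111.6]), np.float64(85.3), np.float64(54.5))
(array([ 554.4, -151.6]), array([13.7, 50.3]), np.float64(173.0), np.float64(52.3))
```

View pics/w2.png

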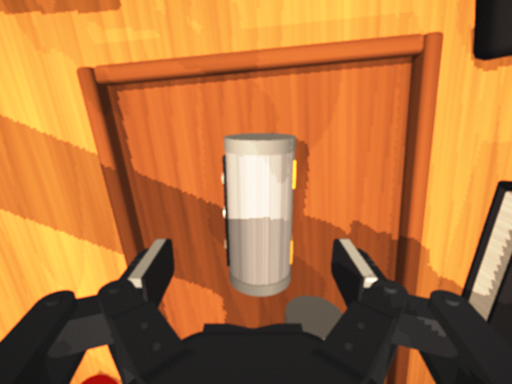

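>>> servo_tool --motion '[{"slide": [0,0.7,0.13],"twist": 0,"jaw": 100},{"slide": [0,0.7,0],"twist": 0,"jaw": 100},{"slide": [0,0.65,0],"twist": 0,"jaw": 100},{"slide": [0,0,0],"twist": 0,"jaw": 75},{"slide": [0,0,0],"twist": 0,"jaw": 70}]'

```text
time: 5.42
ee_pos: [516.9, -55.2, 37.0]
eef_rot: [-90.0, -0.0, -95.0]
wrist_force: [0.6, -0.8, -0.5]
grip_width: 0.75
```

>>> servo_tool --motion '[{"slide": [0,0,0.1],"twist": 0,"jaw": 68},{"slide": [0,0,0.1],"twist": 0,"jaw": 68},{"slide": [0,0,0.1],"twist": 0,"jaw": 68},{"slide": [0,0,0.1],"twist": 0,"jaw": 68},{"slide": [0,0,0.1],"twist": 0,"jaw": 68}]'

```text
time: 5.83
ee_pos: [532.6, -56.5, 36.6]
eef_rot: [-89.9, -0.0, -94.9]
wrist_force: [0.1, 0.4, -1.3]
grip_width: 0.679
```

>>> servo_tool --motion '[{"slide": [0,0,0.1],"twist": 0,"jaw": 68},{"slide": [0,0,0.1],"twist": 0,"jaw": 68},{"slide": [0,0,0.1],"twist": 0,"jaw": 68},{"slide": [0,0,0],"twist": 0,"jaw": 68},{"slide": [0,0,0],"twist": 0,"jaw": 68}]'

```text
time: 6.25
ee_pos: [540.6, -57.1, 35.7]
eef_rot: [-90.0, -0.0, -94.9]
wrist_force: [-0.5, -0.8, 1.0]
grip_width: 0.68
```

```bash
python3 - <<'E'
from h import *
goto(513,-53.5,30,-94.8)
p,d=snap('wrist','w3.png',1)
for o in spk('side')[2]: print(o)
E
```

```text
pos [540.6 -57.1  35.7] yaw -94.9 d [-27.6   3.6  -5.7] slide units NOW-frame [-0.04  0.19 -0.93] twist units -0.02
(array([546.5, -44.2]), array([92.8, 96.2]), np.float64(91.4), np.float64(69.5))
```

View pics/w3.png

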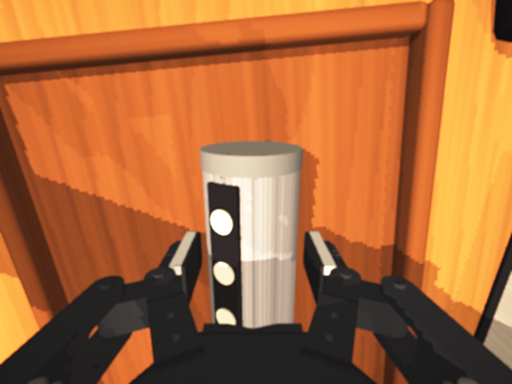

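```bash
cat >> h.py <<'E'
from scipy.optimize import least_squares
def strip(cam,x,y,phi,half=62,fn=None,zmin=25,zmax=65):
    """axis angle phi deg (speaker y dir). returns centre, phi, strip angle from up (positive toward +perp, perp = phi-90 dir)"""
    p,d=viewer.camera(cam);c=viewer.get_calibration(cam);W=cloud(cam,d,c)
    t=np.radians(phi);a=np.array([np.cos(t),np.sin(t)]);n=np.array([np.sin(t),-np.cos(t)])
    D=W[...,:2]-[x,y];s=D@a;q=D@n
    m=(abs(s)<half)&(abs(q)<30)&(W[...,2]>zmin)&(W[...,2]<zmax)
    w=np.c_[s[m],q[m],W[...,2][m]]
    col=p[m].astype(float)
    # fit lateral centre + slope + z, r=24
    f=lambda k:np.hypot(w[:,1]-k[0]-k[1]*w[:,0],w[:,2]-k[2])-24
    k=least_squares(f,[0,0,28],loss='soft_l1',f_scale=1).x
    r=f(k);ok=abs(r)<4
    ang=np.degrees(np.arctan2(w[:,1]-k[0]-k[1]*w[:,0],w[:,2]-k[2]))
    g=col.max(1)
    s0,s1=np.percentile(w[ok,0],[1,99]);sc=(s0+s1)/2
    res=[]
    dark=ok&(g<55)&(abs(w[:,0]-sc)<36)
    for e in np.arange(-36,36,8):
        mm=dark&(w[:,0]-sc>=e)&(w[:,0]-sc<e+8)
        if mm.sum()>4: res.append((ang[mm].min()+ang[mm].max())/2)
    if fn:
        im=p[:,:,::-1].copy()
        vv,uu=np.where(m); im[vv[dark],uu[dark]]=[0,0,255]
        cv2.imwrite('pics/'+fn,im)
    cen=np.array([x,y])+n*k[0]+a*sc+n*k[1]*sc
    print('centre',cen.round(1),'z',k[2].round(1),'phi',round(phi-np.degrees(np.arctan(k[1])),1),'len',round(s1-s0,1),'res',np.abs(r).mean().round(2),'strip',np.round(res,1),'med',np.round(np.median(res),1) if res else None,'darkmean',ang[dark].mean().round(1) if dark.any() else None, 'darkrange',np.percentile(ang[dark],[3,97]).round(1) if dark.any() else None)
    return p
E
python3 - <<'E'
from h import *
strip('wrist',542,-54,85.2,fn='s1.png')
E
```

```text
centre [543.  -44.1] z 28.7 phi 85.0 len 86.7 res 1.9 strip [-25.3 -25.2 -25.6 -25.9 -25.7 -26.  -25.4 -26.2 -26.4] med -25.7 darkmean -23.0 darkrange [-41.6  -8.5]
```

View pics/s1.png

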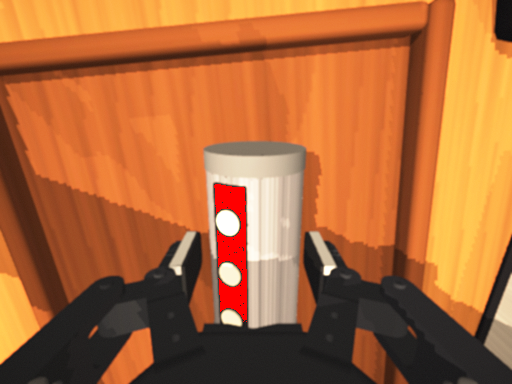

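>>> servo_tool --motion '[{"slide": [0,0,0.06],"twist": 0,"jaw": 64},{"slide": [0,0,0.06],"twist": 0,"jaw": 60},{"slide": [0,0,0.06],"twist": 0,"jaw": 60},{"slide": [0,0,0.06],"twist": 0,"jaw": 60},{"slide": [0,0,0.06],"twist": 0,"jaw": 60}]'

```text
time: 6.82
ee_pos: [549.7, -57.9, 35.8]
eef_rot: [-90.0, -0.0, -94.9]
wrist_force: [-0.0, 0.5, -0.2]
grip_width: 0.601
```

>>> servo_tool --motion '[{"slide": [0,0,0.05],"twist": 0,"jaw": 60},{"slide": [0,0,0.03],"twist": 0,"jaw": 60},{"slide": [0,0,0],"twist": 0,"jaw": 60},{"slide": [0,0,0],"twist": 0,"jaw": 60}]'

```text
time: 7.15
ee_pos: [551.9, -58.1, 35.8]
eef_rot: [-90.0, -0.0, -94.9]
wrist_force: [-0.4, -0.1, -0.6]
grip_width: 0.603
```

```bash
python3 - <<'E'
from h import *
goto(553.5,-57,36,-94.8)
strip('wrist',553,-54,85.2,fn='s2.png')
strip('wrist',553,-54,85.2)
E
```

```text
pos [551.9 -58.1  35.8] yaw -94.9 d [1.6 1.1 0.2] slide units NOW-frame [-0.04 -0.01  0.05] twist units -0.02
centre [553.2 -45.3] z 28.9 phi 85.4 len 87.5 res 2.11 strip [-5.1  3.2  2.1  3.3  2.3 -4.8 -5.  -4.8 -5.2] med -4.8 darkmean -3.2 darkrange [-76.7  83.1]
centre [553.3 -45.2] z 28.9 phi 85.4 len 87.4 res 2.12 strip [-5.1  4.1  2.1  2.7  2.1 -4.3 -4.8 -4.5 -4.6] med -4.3 darkmean -3.3 darkrange [-77.7  83.5]
```

```bash
sed -i 's/dark=ok&(g<55)/dark=ok\&(abs(ang)<65)\&(g<55)/' h.py; python3 - <<'E'
from h import *
strip('wrist',553,-54,85.2,fn='s2.png')
E
```

```text
centre [553.3 -45.3] z 28.9 phi 85.4 len 87.4 res 2.11 strip [ -5.2 -25.7 -26.6 -26.4 -26.5  -5.1  -4.4  -4.7  -4.4] med -5.2 darkmean -3.7 darkrange [-20.9  11.3]
```

View pics/s2.png

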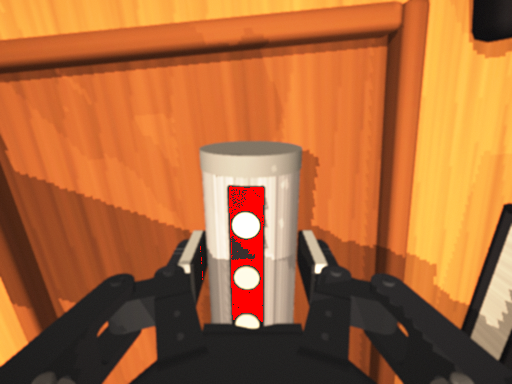

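>>> servo_tool --motion '[{"slide": [0,0,0.03],"twist": 0,"jaw": 60},{"slide": [0,0,0.03],"twist": 0,"jaw": 60},{"slide": [0,0,0.03],"twist": 0,"jaw": 60},{"slide": [0,0,0.03],"twist": 0,"jaw": 60},{"slide": [0,0,0],"twist": 0,"jaw": 60}]'

```text
time: 7.72
ee_pos: [555.7, -58.5, 35.8]
eef_rot: [-90.0, -0.0, -94.9]
wrist_force: [0.4, -0.5, -0.1]
grip_width: 0.599
```

```bash
python3 - <<'E'
from h import *
goto(553.5,-57,36,-94.8)
strip('wrist',553,-54,85.2,fn='s3.png')
E
```

```text
pos [555.7 -58.5  35.8] yaw -94.9 d [-2.2  1.5  0.2] slide units NOW-frame [-0.04 -0.01 -0.08] twist units -0.02
centre [556.7 -45.6] z 28.9 phi 85.4 len 87.7 res 1.93 strip [  3.3 -21.6 -22.4 -22.6 -22.4   3.4   3.3   3.2   3.2] med 3.2 darkmean 2.4 darkrange [-13.2  18.9]
```

>>> servo_tool --motion '[{"slide": [0,0,-0.02],"twist": 0,"jaw": 60},{"slide": [0,0,-0.02],"twist": 0,"jaw": 60},{"slide": [0,0,-0.02],"twist": 0,"jaw": 60},{"slide": [0,0,0],"twist": 0,"jaw": 60},{"slide": [0,0,0],"twist": 0,"jaw": 60}]'

```text
time: 8.18
ee_pos: [553.5, -58.3, 35.8]
eef_rot: [-90.0, -0.0, -94.9]
wrist_force: [-0.5, -0.2, -0.8]
grip_width: 0.602
```

```bash
python3 - <<'E'
from h import *
goto(553.5,-57,36,-94.8)
strip('wrist',553,-54,85.2,fn='s3.png')
E
```

```text
pos [553.5 -58.3  35.8] yaw -94.9 d [-0.   1.3  0.2] slide units NOW-frame [-0.04 -0.01 -0.  ] twist units -0.02
centre [557.  -45.6] z 28.9 phi 85.4 len 87.4 res 2.14 strip [ 2.7 25.3 25.4 25.1 25.2  3.1  3.   2.9  3.2] med 3.2 darkmean 3.8 darkrange [-12.9  19.2]
```

>>> servo_tool --motion '[{"slide": [0,0,-0.02],"twist": 0,"jaw": 60},{"slide": [0,0,-0.02],"twist": 0,"jaw": 60},{"slide": [0,0,-0.01],"twist": 0,"jaw": 60},{"slide": [0,0,0],"twist": 0,"jaw": 60},{"slide": [0,0,0],"twist": 0,"jaw": 60}]'

```text
time: 8.65
ee_pos: [552.0, -58.1, 35.8]
eef_rot: [-90.0, -0.0, -94.9]
wrist_force: [0.1, 0.0, -1.5]
grip_width: 0.601
```

```bash
python3 - <<'E'
from h import *
goto(553.5,-57,36,-94.8)
strip('wrist',553,-54,85.2,fn='s3.png')
E
```

```text
pos [552.  -58.1  35.8] yaw -94.9 d [1.5 1.1 0.2] slide units NOW-frame [-0.04 -0.01  0.05] twist units -0.02
centre [555.7 -45.5] z 28.9 phi 85.4 len 87.5 res 2.13 strip [ 0.2 23.9 23.9 24.  23.8  0.5  0.1  0.9  0.4] med 0.9 darkmean 1.4 darkrange [-15.6  16.6]
```

>>> servo_tool --motion '[{"slide": [0,0,0],"twist": 0,"jaw": 80},{"slide": [0,0,0.05],"twist": 0,"jaw": 100},{"slide": [0,0,0],"twist": 0,"jaw": 100},{"slide": [0,-1,0],"twist": 0,"jaw": 100},{"slide": [0,-1,0],"twist": 0,"jaw": 100}]'

```text
time: 9.12
ee_pos: [551.4, -57.8, 94.5]
eef_rot: [-90.3, 0.0, -94.9]
wrist_force: [0.3, -0.4, 0.6]
grip_width: 1.001
```

>>> servo_tool --motion '[{"slide": [0,-1,0],"twist": 0,"jaw": 100},{"slide": [0.5,-1,0],"twist": 0,"jaw": 100},{"slide": [0.8,0,0],"twist": 0,"jaw": 100},{"slide": [0.8,0,0],"twist": 0,"jaw": 100},{"slide": [0.8,0,0],"twist": 0,"jaw": 100}]'

```text
time: 9.53
ee_pos: [546.7, -145.9, 156.9]
eef_rot: [-89.9, -0.0, -94.9]
wrist_force: [0.0, -0.1, -0.4]
grip_width: 1.002
```

>>> servo_tool --motion '[{"slide": [0.9,0,0],"twist": 0.2,"jaw": 100},{"slide": [0.9,0,0],"twist": 0.2,"jaw": 100},{"slide": [0,0,0],"twist": 0,"jaw": 100}]'

```text
time: 9.78
ee_pos: [540.7, -203.2, 155.9]
eef_rot: [-89.9, -0.2, -98.0]
wrist_force: [0.2, -0.5, -0.7]
grip_width: 1.003
```

```bash
python3 - <<'E'
from h import *
p,d=snap('wrist','w4.png',1)
for o in spk('wrist')[2]: print(o)
goto(545,-205,36,-98)
E
```

```text
(array([553.2, -78.3]), array([48.2, 66.1]), np.float64(87.4), np.float64(54.3))
(array([ 546.4, -204.5]), array([ 52. , 111.4]), np.float64(82.1), np.float64(52.4))
pos [ 540.7 -199.5  155.7] yaw -97.8 d [   4.3   -5.5 -119.7] slide units NOW-frame [0.16 3.99 0.17] twist units 0.03
```

View pics/w4.png

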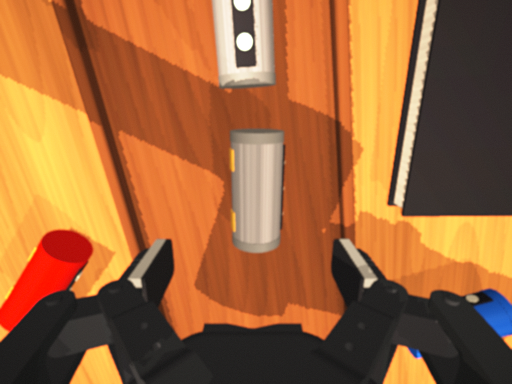

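>>> servo_tool --motion '[{"slide": [0.15,0.9,0.13],"twist": 0,"jaw": 100},{"slide": [0,0.9,0],"twist": 0,"jaw": 100},{"slide": [0,0.9,0],"twist": 0,"jaw": 100},{"slide": [0,0.9,0],"twist": 0,"jaw": 100},{"slide": [0,0.4,0],"twist": 0,"jaw": 100}]'

```text
time: 10.3
ee_pos: [541.9, -201.1, 32.2]
eef_rot: [-90.3, 0.1, -97.6]
wrist_force: [0.1, 1.5, 0.5]
grip_width: 0.999
```

>>> servo_tool --motion '[{"slide": [0,0,0],"twist": 0,"jaw": 75},{"slide": [0,0,0],"twist": 0,"jaw": 64},{"slide": [0,0,0],"twist": 0,"jaw": 64},{"slide": [0,0,-0.1],"twist": 0,"jaw": 64},{"slide": [0,0,-0.1],"twist": 0,"jaw": 64}]'

```text
time: 10.72
ee_pos: [539.7, -203.3, 37.5]
eef_rot: [-89.8, -0.1, -97.6]
wrist_force: [0.6, -0.5, -0.9]
grip_width: 0.643
```

>>> servo_tool --motion '[{"slide": [0,0,-0.1],"twist": 0,"jaw": 64},{"slide": [0,0,-0.1],"twist": 0,"jaw": 64},{"slide": [0,0,-0.1],"twist": 0,"jaw": 64},{"slide": [0,0,-0.1],"twist": 0,"jaw": 64},{"slide": [0,0,-0.1],"twist": 0,"jaw": 64}]'

```text
time: 11.13
ee_pos: [522.9, -200.8, 35.9]
eef_rot: [-90.0, -0.0, -97.7]
wrist_force: [0.5, -1.0, 0.0]
grip_width: 0.638
```

>>> servo_tool --motion '[{"slide": [0,0,-0.1],"twist": 0,"jaw": 62},{"slide": [0,0,-0.1],"twist": 0,"jaw": 60},{"slide": [0,0,-0.05],"twist": 0,"jaw": 60},{"slide": [0,0,0],"twist": 0,"jaw": 60},{"slide": [0,0,0],"twist": 0,"jaw": 60}]'

```text
time: 11.55
ee_pos: [515.8, -199.8, 35.8]
eef_rot: [-90.0, -0.0, -97.7]
wrist_force: [-0.2, 0.1, -0.3]
grip_width: 0.602
```

```bash
python3 - <<'E'
from h import *
s=sensors.observe(); print(s['ee_pos'],s['eef_rot'])
strip('wrist',s['ee_pos'][0]+2,-200,82,fn='s4.png')
E
```

```text
[ 515.77270986 -199.83010088   35.76003988] [-9.00037858e+01 -4.12854256e-03 -9.76814016e+01]
centre [ 518.3 -188. ] z 28.8 phi 82.6 len 83.6 res 2.12 strip [ 28.7  29.  -10.1  -8.8  30.   30.6  30.8  30.2  30.6] med 30.0 darkmean 26.2 darkrange [12.  45.7]
```

View pics/s4.png

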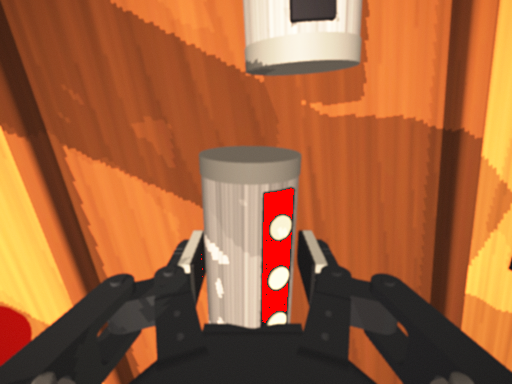

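>>> servo_tool --motion '[{"slide": [0,0,-0.09],"twist": 0,"jaw": 60},{"slide": [0,0,-0.09],"twist": 0,"jaw": 60},{"slide": [0,0,-0.09],"twist": 0,"jaw": 60},{"slide": [0,0,-0.06],"twist": 0,"jaw": 60},{"slide": [0,0,-0.04],"twist": 0,"jaw": 60}]'

```text
time: 12.02
ee_pos: [504.3, -198.2, 35.7]
eef_rot: [-90.0, 0.0, -97.7]
wrist_force: [0.5, 0.5, -0.1]
grip_width: 0.6
```

>>> servo_tool --motion '[{"slide": [0,0,-0.03],"twist": 0,"jaw": 60},{"slide": [0,0,-0.02],"twist": 0,"jaw": 60},{"slide": [0,0,0],"twist": 0,"jaw": 60},{"slide": [0,0,0],"twist": 0,"jaw": 60}]'

```text
time: 12.35
ee_pos: [503.4, -198.2, 35.8]
eef_rot: [-90.0, -0.0, -97.7]
wrist_force: [-0.4, -0.0, 0.4]
grip_width: 0.599
```

```bash
python3 - <<'E'
from h import *
s=sensors.observe(); print(s['ee_pos'],s['eef_rot'])
strip('wrist',s['ee_pos'][0]+2,-200,82,fn='s5.png')
E
```

```text
[ 503.42305634 -198.16084285   35.81288031] [-8.99938475e+01 -5.08248899e-03 -9.76786713e+01]
centre [ 505.6 -186.8] z 28.9 phi 82.0 len 84.7 res 2.2 strip [  3.5   3.5 -22.4 -22.1 -22.3   3.9   4.2   4.2   3.9] med 3.5 darkmean 2.8 darkrange [-12.6  19.5]
```

>>> servo_tool --motion '[{"slide": [0,0,-0.03],"twist": 0,"jaw": 60},{"slide": [0,0,-0.03],"twist": 0,"jaw": 60},{"slide": [0,0,-0.03],"twist": 0,"jaw": 60},{"slide": [0,0,-0.01],"twist": 0,"jaw": 60},{"slide": [0,0,0],"twist": 0,"jaw": 60}]'

```text
time: 12.82
ee_pos: [500.3, -197.7, 35.8]
eef_rot: [-90.0, -0.0, -97.7]
wrist_force: [1.0, 0.3, -0.1]
grip_width: 0.598
```

```bash
python3 - <<'E'
from h import *
s=sensors.observe(); print(s['ee_pos'],s['eef_rot'])
strip('wrist',s['ee_pos'][0]+2,-200,82,fn='s6.png')
E
```

```text
[ 500.25204539 -197.73060229   35.77732338] [-9.00062826e+01 -4.00618897e-03 -9.76826547e+01]
centre [ 504.5 -186.6] z 28.9 phi 81.9 len 84.8 res 2.19 strip [ 1.2 23.5 24.7 24.6 24.3  1.8  1.4  2.   1.8] med 2.0 darkmean 2.0 darkrange [-14.6  17.7]
```

>>> servo_tool --motion '[{"slide": [0,0,-0.02],"twist": 0,"jaw": 60},{"slide": [0,0,0],"twist": 0,"jaw": 60},{"slide": [0,0,0.03],"twist": 0,"jaw": 80},{"slide": [0,0,0.04],"twist": 0,"jaw": 100},{"slide": [0,0,0],"twist": 0,"jaw": 100}]'

```text
time: 13.28
ee_pos: [502.3, -198.1, 35.9]
eef_rot: [-90.0, -0.0, -97.7]
wrist_force: [-0.2, 0.5, 0.4]
grip_width: 0.984
```

>>> servo_tool --motion '[{"slide": [0,-1,0],"twist": 0,"jaw": 100},{"slide": [0,-1,0],"twist": 0,"jaw": 100},{"slide": [0.5,-1,0],"twist": 0,"jaw": 100},{"slide": [0.5,-1,0],"twist": 0,"jaw": 100},{"slide": [0,0,0],"twist": 0,"jaw": 100}]'

```text
time: 13.7
ee_pos: [501.4, -231.8, 162.3]
eef_rot: [-89.4, -0.3, -97.8]
wrist_force: [1.9, -0.8, -0.4]
grip_width: 1.002
```

```bash
python3 - <<'E'
from h import *
s=sensors.observe(); print(s['ee_pos'],s['eef_rot'])
strip('wrist',502,-200,82,fn='s7.png')
strip('wrist',554,-54,85,fn='s8.png')
strip('side',554,-54,85,fn='s9.png')
strip('side',502,-200,82,fn='s10.png')
E
```

```text
[ 501.38267615 -231.84841457  162.31633748] [-89.40320739  -0.33785602 -97.78479275]
centre [ 501.2 -197.7] z 26.2 phi 81.9 len 108.6 res 0.74 strip [ 0.9  1.1  0.3  0.2 -0.   0.6  0.5  1.2] med 0.5 darkmean 0.4 darkrange [-14.3  15.2]
centre [549.8 -96.3] z 26.3 phi 85.0 len 29.3 res 1.45 strip [] med None darkmean 11.4 darkrange [ 9.4 13.4]
centre [554.2 -56.8] z 30.0 phi 85.5 len 111.7 res 2.33 strip [-1.] med -1.0 darkmean -4.1 darkrange [-16.1  15.2]
centre [ 501.9 -198.6] z 30.0 phi 82.0 len 111.3 res 2.54 strip [-1.2 -1.5  0.4  0.4] med -0.4 darkmean -1.8 darkrange [-17.3  17.4]
```

View pics/s7.png

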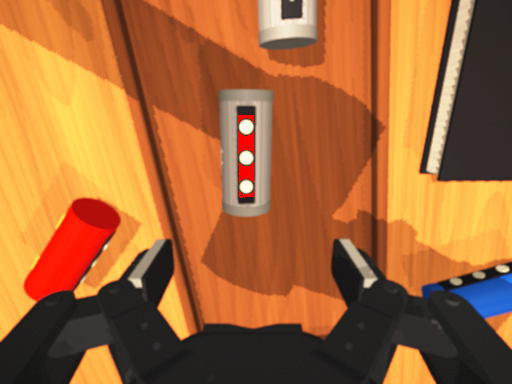

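View pics/s9.png

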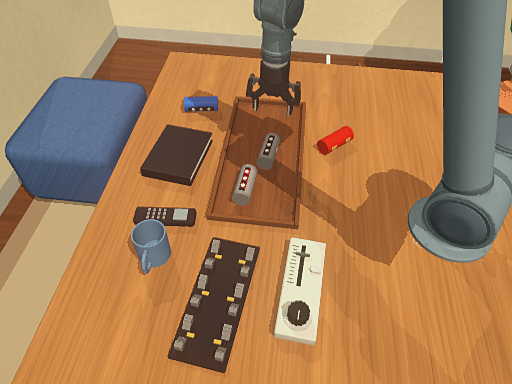

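```bash
python3 - <<'E'
from h import *
goto(501.3,-198,31,-98.0)
E
```

```text
pos [ 497.2 -227.   154.7] yaw -97.7 d [   4.1   29.  -123.7] slide units NOW-frame [-0.98  4.12  0.01] twist units 0.05
```

>>> servo_tool --motion '[{"slide": [-0.5,0.5,0],"twist": 0.05,"jaw": 100},{"slide": [-0.5,0.9,0],"twist": 0,"jaw": 100},{"slide": [0,0.9,0],"twist": 0,"jaw": 100},{"slide": [0,0.9,0],"twist": 0,"jaw": 100},{"slide": [0,0.6,0],"twist": 0,"jaw": 100}]'

```text
time: 14.32
ee_pos: [499.1, -195.5, 37.6]
eef_rot: [-90.3, 0.1, -97.9]
wrist_force: [0.3, 0.4, 0.2]
grip_width: 1.0
```

>>> servo_tool --motion '[{"slide": [0,0.2,0],"twist": 0,"jaw": 80},{"slide": [0,0,0],"twist": 0,"jaw": 65},{"slide": [0,0,0],"twist": 0,"jaw": 63}]'

```text
time: 14.57
ee_pos: [501.5, -197.4, 35.4]
eef_rot: [-90.1, 0.0, -98.0]
wrist_force: [1.1, 0.4, -0.3]
grip_width: 0.633
```

```bash
python3 - <<'E'
from h import *
goto(501.3,-198,31,-98.0)
strip('wrist',502,-198,82,fn='s11.png')
E
```

```text
pos [ 501.5 -197.4   35.4] yaw -98.0 d [-0.2 -0.6 -4.4] slide units NOW-frame [ 0.02  0.15 -0.  ] twist units -0.0
centre [ 504.9 -186.7] z 29.8 phi 81.9 len 84.0 res 2.16 strip [0.9 0.7 0.7 0.7 1.2 0.9 1.  1.  0.7] med 0.9 darkmean 0.9 darkrange [-15.   16.7]
```

View pics/s11.png

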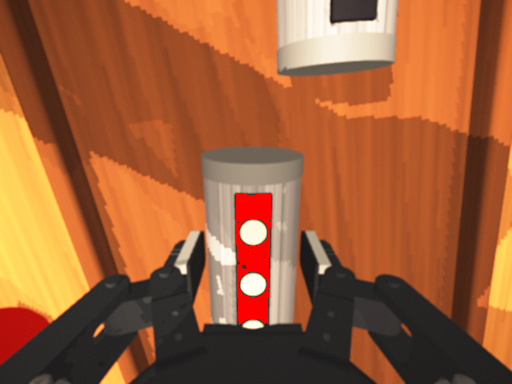

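>>> servo_tool --motion '[{"slide": [0,0.13,0],"twist": 0,"jaw": 61},{"slide": [0,0,0],"twist": 0,"jaw": 58},{"slide": [0,0,0],"twist": 0,"jaw": 56},{"slide": [0,0,0],"twist": 0,"jaw": 50},{"slide": [0,0,0],"twist": 0,"jaw": 40}]' --squeeze 60

```text
time: 15.03
ee_pos: [502.9, -198.4, 33.1]
eef_rot: [-89.9, -0.0, -98.0]
wrist_force: [-0.8, 1.0, 5.7]
grip_width: 0.54
```

```bash
python3 - <<'E'
from h import *
goto(501.3,-198,31,-98.0)
strip('wrist',502,-198,82,fn='s12.png')
E
```

```text
pos [ 502.9 -198.4   33.1] yaw -98.0 d [-1.6  0.4 -2.1] slide units NOW-frame [-0.01  0.07 -0.05] twist units -0.0
centre [ 506.1 -185.6] z 28.9 phi 82.0 len 82.4 res 2.13 strip [ 5.  -0.8 -0.1 -0.   1.2  5.3  5.1  5.3  4.8] med 4.8 darkmean 4.6 darkrange [-11.7  22.3]
```

View pics/s12.png

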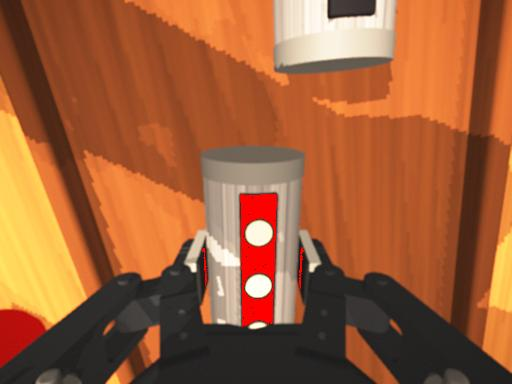

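>>> servo_tool --motion '[{"slide": [0,0,0],"twist": 0,"jaw": 60},{"slide": [0,0,0],"twist": 0,"jaw": 60},{"slide": [0,0,-0.03],"twist": 0,"jaw": 60},{"slide": [0,0,-0.03],"twist": 0,"jaw": 60},{"slide": [0,0,-0.03],"twist": 0,"jaw": 60}]'

```text
time: 15.5
ee_pos: [499.1, -197.5, 31.7]
eef_rot: [-90.0, 0.0, -98.0]
wrist_force: [0.1, 0.3, 0.3]
grip_width: 0.598
```

>>> servo_tool --motion '[{"slide": [0,0,-0.02],"twist": 0,"jaw": 60},{"slide": [0,0,0],"twist": 0,"jaw": 60},{"slide": [0,0,0],"twist": 0,"jaw": 60}]'

```text
time: 15.75
ee_pos: [498.5, -197.5, 31.8]
eef_rot: [-90.0, 0.0, -98.0]
wrist_force: [0.6, -0.6, -0.3]
grip_width: 0.603
```

```bash
python3 - <<'E'
from h import *
goto(501.3,-198,31,-98.0)
strip('wrist',502,-198,82,fn='s12.png')
E
```

```text
pos [ 498.5 -197.5   31.8] yaw -98.0 d [ 2.8 -0.5 -0.8] slide units NOW-frame [0.01 0.03 0.09] twist units -0.0
centre [ 502.9 -184.4] z 28.9 phi 81.9 len 81.0 res 2.08 strip [-2.8 22.7 22.4 22.6 22.2 -2.4 -2.2 -2.4 -2.1] med -2.1 darkmean -1.3 darkrange [-18.4  13.8]
```

>>> servo_tool --motion '[{"slide": [0,0,0.05],"twist": 0,"jaw": 60},{"slide": [0,0,0],"twist": 0,"jaw": 59},{"slide": [0,0,0],"twist": 0,"jaw": 57},{"slide": [0,0,0],"twist": 0,"jaw": 55},{"slide": [0,0,0],"twist": 0,"jaw": 45}]'

```text
time: 16.22
ee_pos: [500.4, -197.8, 32.3]
eef_rot: [-90.0, -0.0, -98.0]
wrist_force: [-0.4, 0.5, 3.5]
grip_width: 0.542
```

>>> servo_tool --motion '[{"slide": [0,0,0],"twist": 0,"jaw": 40},{"slide": [0,0,0],"twist": 0,"jaw": 40}]'

```text
time: 16.38
ee_pos: [500.4, -197.7, 32.3]
eef_rot: [-90.0, -0.0, -98.0]
wrist_force: [-2.3, 0.3, 5.1]
grip_width: 0.542
```

```bash
python3 - <<'E'
from h import *
goto(501.3,-198,31,-98.0)
print(sensors.observe()['wrist_force'])
strip('wrist',502,-198,82,fn='s12.png')
E
```

```text
pos [ 500.4 -197.7   32.3] yaw -98.0 d [ 0.9 -0.3 -1.3] slide units NOW-frame [0.   0.04 0.03] twist units -0.0
[-2.27579108  0.32026778  5.06223163]
centre [ 503.5 -184.7] z 28.9 phi 81.9 len 81.3 res 2.15 strip [-0.7 -0.1  0.2 -0.1  0.7 -0.5 -0.8 -0.8 -0.9] med -0.5 darkmean -0.4 darkrange [-17.5  16.2]
```

```bash
python3 - <<'E'
from h import *
strip('side',554,-54,85)
for cam in ['top','side']:
    p,d=viewer.camera(cam);c=viewer.get_calibration(cam);W=cloud(cam,d,c)
    m=(W[...,0]>470)&(W[...,0]<670)&(W[...,1]>105)&(W[...,1]<445)&(W[...,2]>5)&(W[...,2]<40)
    w=W[m][:,:2].astype(np.float32)
    (cx,cy),e,a=cv2.minAreaRect(w); print(cam,'dock',cx,cy,e,a)
    m2=m&(W[...,2]>20)
    n,l,st,ce=cv2.connectedComponentsWithStats(m2.astype(np.uint8))
    for i in range(1,n):
        if st[i,4]>8:
            q=W[l==i]; print(np.round([q[:,0].mean(),q[:,1].mean(),q[:,2].max(),st[i,4]],1))
    if cam=='top': cv2.imwrite('pics/dock.png',cv2.resize(p[130:250,110:240,::-1],None,fx=5,fy=5,interpolation=cv2.INTER_CUBIC))
E
```

```text
centre [554.2 -56.6] z 29.9 phi 85.5 len 110.6 res 2.3 strip [-2.6] med -2.6 darkmean -2.6 darkrange [-16.7  15.7]
top dock 569.39501953125 273.08477783203125 (334.6448974609375, 198.560302734375) 89.89187622070312
[626.1 393.5  34.9  42. ]
[621.  343.   33.3  35. ]
[614.7 296.1  34.4  36. ]
[608.  243.2  32.4  34. ]
[602.8 196.5  32.1  32. ]
[596.8 145.2  32.3  34. ]
[540.5 405.3  31.2  37. ]
[533.6 353.7  33.9  37. ]
[527.4 306.9  34.8  35. ]
[520.6 255.2  34.4  36. ]
[516. 207.  35.  35.]
[508.9 154.9  33.2  32. ]
side dock 568.872314453125 272.1146240234375 (325.5790710449219, 197.16244506835938) 89.90589904785156
[599.2 145.7  35.4  71. ]
[511.9 157.3  33.3  74. ]
[605.4 198.5  34.4  65. ]
[518.8 209.6  32.5  61. ]
[611.2 244.9  33.8  82. ]
[524.4 256.2  32.5  85. ]
[617.7 296.9  33.5  75. ]
[530.7 307.9  33.2  79. ]
[623.7 343.4  32.5  94. ]
[536.7 354.6  33.6  99. ]
[629.8 395.4  33.   98. ]
[542.9 406.5  32.9  98. ]
```

View pics/dock.png

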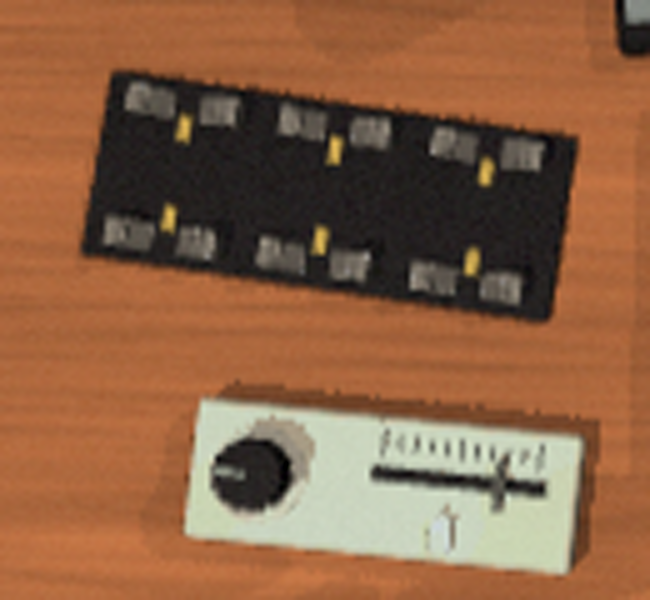

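>>> servo_tool --motion '[{"slide": [0,-0.2,0],"twist": 0,"jaw": 40},{"slide": [0,-0.5,0],"twist": 0,"jaw": 40},{"slide": [0,-0.8,0],"twist": 0,"jaw": 40},{"slide": [0,-0.8,0],"twist": 0,"jaw": 40},{"slide": [0,-0.8,0],"twist": 0,"jaw": 40}]' --squeeze 70

```text
time: 17.0
ee_pos: [499.2, -197.2, 125.1]
eef_rot: [-90.1, 0.0, -98.0]
wrist_force: [0.3, -0.8, -2.3]
grip_width: 0.542
```

>>> servo_tool --motion '[{"slide": [-0.4,-0.5,0],"twist": 0,"jaw": 40},{"slide": [-0.8,-0.2,0],"twist": 0,"jaw": 40},{"slide": [-0.8,0,0],"twist": 0,"jaw": 40},{"slide": [-0.8,0,0],"twist": 0,"jaw": 40},{"slide": [-0.8,0,0],"twist": 0,"jaw": 40}]'

```text
time: 17.42
ee_pos: [514.8, -89.7, 145.6]
eef_rot: [-90.1, 0.0, -98.1]
wrist_force: [-0.2, 0.7, -2.7]
grip_width: 0.541
```

>>> servo_tool --motion '[{"slide": [-0.8,0,0],"twist": 0,"jaw": 40},{"slide": [-0.8,0,0],"twist": 0,"jaw": 40},{"slide": [-0.8,0,0],"twist": 0,"jaw": 40},{"slide": [-0.8,0,0],"twist": 0,"jaw": 40},{"slide": [-0.8,0,0],"twist": 0,"jaw": 40}]'

```text
time: 17.83
ee_pos: [531.3, 29.3, 145.3]
eef_rot: [-90.1, -0.0, -98.0]
wrist_force: [0.6, 0.0, -2.3]
grip_width: 0.538
```

>>> servo_tool --motion '[{"slide": [-0.8,0,0],"twist": 0,"jaw": 40},{"slide": [-0.8,0,0],"twist": 0,"jaw": 40},{"slide": [-0.8,0,0],"twist": 0,"jaw": 40},{"slide": [-0.8,0,0],"twist": 0,"jaw": 40},{"slide": [-0.8,0,0],"twist": 0,"jaw": 40}]'

```text
time: 18.25
ee_pos: [548.1, 148.0, 145.2]
eef_rot: [-90.1, -0.0, -98.0]
wrist_force: [0.7, -0.4, -2.6]
grip_width: 0.543
```

>>> servo_tool --motion '[{"slide": [-0.8,0,0],"twist": 0,"jaw": 40},{"slide": [-0.8,0,0],"twist": 0,"jaw": 40},{"slide": [-0.8,0,0],"twist": 0,"jaw": 40},{"slide": [-0.4,0,0],"twist": 0,"jaw": 40},{"slide": [0,0,0],"twist": -0.5,"jaw": 40}]'

```text
time: 18.67
ee_pos: [560.2, 232.5, 145.1]
eef_rot: [-90.1, 0.0, -94.3]
wrist_force: [0.6, -0.2, -3.4]
grip_width: 0.538
```

>>> servo_tool --motion '[{"slide": [0,0,0],"twist": -0.9,"jaw": 40},{"slide": [0,0,0],"twist": -0.9,"jaw": 40},{"slide": [0,0,0],"twist": -0.9,"jaw": 40},{"slide": [0,0,0],"twist": -0.9,"jaw": 40},{"slide": [0,0,0],"twist": -0.9,"jaw": 40}]'

```text
time: 19.08
ee_pos: [559.9, 229.4, 145.2]
eef_rot: [-90.1, -0.0, -63.4]
wrist_force: [0.1, 1.0, -3.0]
grip_width: 0.536
```

>>> servo_tool --motion '[{"slide": [0,0,0],"twist": -0.9,"jaw": 40},{"slide": [0,0,0],"twist": -0.9,"jaw": 40},{"slide": [0,0,0],"twist": -0.9,"jaw": 40},{"slide": [0,0,0],"twist": -0.9,"jaw": 40},{"slide": [0,0,0],"twist": -0.9,"jaw": 40}]'

```text
time: 19.5
ee_pos: [559.9, 229.3, 145.2]
eef_rot: [-90.1, 0.0, -32.4]
wrist_force: [0.2, -0.2, -3.2]
grip_width: 0.547
```

>>> servo_tool --motion '[{"slide": [0,0,0],"twist": -0.9,"jaw": 40},{"slide": [0,0,0],"twist": -0.9,"jaw": 40},{"slide": [0,0,0],"twist": -0.9,"jaw": 40},{"slide": [0,0,0],"twist": -0.9,"jaw": 40},{"slide": [0,0,0],"twist": 0,"jaw": 40}]'

```text
time: 19.92
ee_pos: [560.0, 229.4, 145.3]
eef_rot: [-90.1, 0.1, -7.9]
wrist_force: [-0.8, -0.4, -3.2]
grip_width: 0.537
```

```bash
python3 - <<'E'
from h import *
goto(569.5,276,100,-7.1)
s=sensors.observe();print(s['q'].round(0),s['grip_width'])
p,d=snap('wrist','w5.png',1)
strip('side',554,-54,85)
z=s['ee_pos'][2]
strip('wrist',s['ee_pos'][0],s['ee_pos'][1],s['eef_rot'][2],zmin=z-12,zmax=z+40)
E
```

```text
pos [560.  229.4 145.3] yaw -7.9 d [  9.5  46.6 -45.3] slide units NOW-frame [0.1  1.51 1.58] twist units -0.11
[16. 28. -2. 61. -0. 24.] 0.5367717124189274
centre [555.1 -57.2] z 30.4 phi 83.9 len 110.1 res 2.01 strip [ 0.4 -1.6 -3.5 -0.2 -4.9 -5.3] med -2.6 darkmean -3.3 darkrange [-20.8  15.2]
centre [507.  232.4] z 109.0 phi -3.1 len 0.4 res 30.78 strip [] med None darkmean None darkrange None
```

View pics/w5.png

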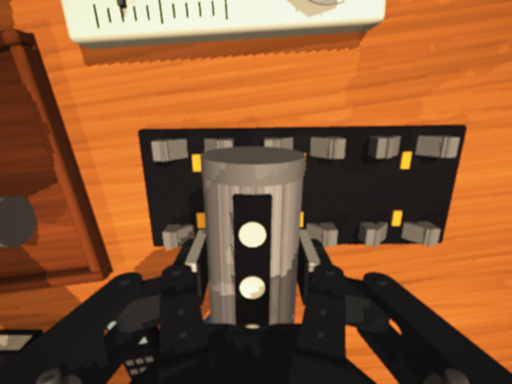

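>>> servo_tool --motion '[{"slide": [0.1,0,0.4],"twist": -0.11,"jaw": 40},{"slide": [0,0.3,0.8],"twist": 0,"jaw": 40},{"slide": [0,0.6,0.37],"twist": 0,"jaw": 40},{"slide": [0,0.8,0],"twist": 0,"jaw": 40},{"slide": [0,0.5,0],"twist": 0,"jaw": 40}]'

```text
time: 20.48
ee_pos: [568.9, 276.9, 77.9]
eef_rot: [-90.0, 0.1, -7.2]
wrist_force: [-1.1, -0.2, -3.7]
grip_width: 0.543
```

>>> servo_tool --motion '[{"slide": [0,0.2,0],"twist": 0,"jaw": 40},{"slide": [0,0,0],"twist": 0,"jaw": 40},{"slide": [0,0,0],"twist": 0,"jaw": 40}]'

```text
time: 20.73
ee_pos: [569.5, 276.2, 74.1]
eef_rot: [-90.0, 0.0, -7.3]
wrist_force: [-0.4, 0.2, -2.5]
grip_width: 0.536
```

```bash
cat >> h.py <<'E'
def blobs(cam,lo=20,hi=36,x=(470,670),y=(105,445),zc=24):
    p,d=viewer.camera(cam);c=viewer.get_calibration(cam);W=cloud(cam,d,c)
    m=(W[...,0]>x[0])&(W[...,0]<x[1])&(W[...,1]>y[0])&(W[...,1]<y[1])&(W[...,2]>lo)&(W[...,2]<hi)
    n,l,st,ce=cv2.connectedComponentsWithStats(m.astype(np.uint8))
    for i in range(1,n):
        if st[i,4]>20:
            q=W[l==i]; print(cam,np.round([q[:,0].mean(),q[:,1].mean(),q[:,2].max(),st[i,4]],1))
E
python3 - <<'E'
from h import *
goto(569.5,276,60,-7.1)
s=sensors.observe();z=s['ee_pos'][2]
strip('top',s['ee_pos'][0],s['ee_pos'][1],172.9,zmin=z-12,zmax=z+23)
snap('wrist','w6.png',1);snap('side','w7.png',1.5)
blobs('wrist')
E
```

```text
pos [569.5 276.2  74.1] yaw -7.3 d [ -0.   -0.2 -14.1] slide units NOW-frame [-0.    0.47 -0.01] twist units -0.02
centre [566.8 272.1] z 54.9 phi 169.1 len 110.0 res 10.77 strip [] med None darkmean -51.4 darkrange [-60.8 -41.8]
wrist [ 543.7  403.8   31.  1088. ]
wrist [ 512.9  156.7   30.8 1120. ]
wrist [519.3 209.6  31.2 876. ]
wrist [521.1 251.3  30.5 345. ]
wrist [524.9 308.7  30.4 200. ]
wrist [537.  351.   31.3 850. ]
wrist [599.  145.8  30.8 825. ]
wrist [601.2 197.9  30.8 393. ]
wrist [619.4 343.3  30.8 353. ]
wrist [630.  393.4  30.7 806. ]
```

View pics/w6.png

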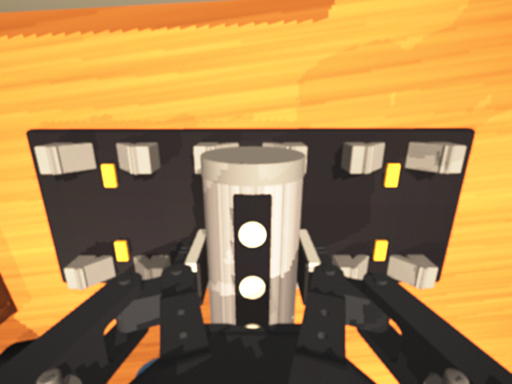

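View pics/w7.png

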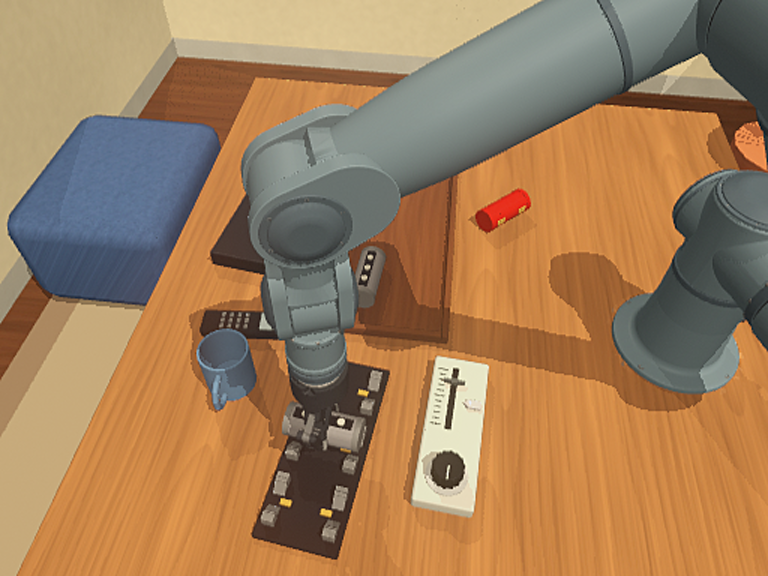

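>>> servo_tool --motion '[{"slide": [0,0.3,-0.02],"twist": 0,"jaw": 40},{"slide": [0,0.3,0],"twist": 0,"jaw": 40},{"slide": [0,0.2,0],"twist": 0,"jaw": 40},{"slide": [0,0.15,0],"twist": 0,"jaw": 40},{"slide": [0,0,0],"twist": 0,"jaw": 40}]'

```text
time: 21.35
ee_pos: [568.1, 275.2, 43.4]
eef_rot: [-90.1, 0.2, -7.2]
wrist_force: [-1.0, -0.3, -3.8]
grip_width: 0.536
```

>>> servo_tool --motion '[{"slide": [0,0.06,0],"twist": 0,"jaw": 40},{"slide": [0,0.0,0],"twist": 0,"jaw": 40},{"slide": [0,0,0],"twist": 0,"jaw": 40}]'

```text
time: 21.6
ee_pos: [569.6, 275.9, 43.7]
eef_rot: [-90.0, -0.0, -7.2]
wrist_force: [0.3, 0.7, -3.2]
grip_width: 0.536
```

>>> servo_tool --motion '[{"slide": [0,0.04,0],"twist": 0,"jaw": 40},{"slide": [0,0.0,0],"twist": 0,"jaw": 40},{"slide": [0,0,0],"twist": 0,"jaw": 40}]'

```text
time: 21.85
ee_pos: [570.0, 275.8, 43.1]
eef_rot: [-90.0, -0.1, -7.2]
wrist_force: [-0.4, -1.4, 1.2]
grip_width: 0.541
```

>>> servo_tool --motion '[{"slide": [0,0.03,0],"twist": 0,"jaw": 40},{"slide": [0,0.0,0],"twist": 0,"jaw": 40},{"slide": [0,0,0],"twist": 0,"jaw": 40}]'

```text
time: 22.1
ee_pos: [570.0, 275.7, 42.8]
eef_rot: [-90.0, -0.1, -7.2]
wrist_force: [-2.2, -1.9, 6.0]
grip_width: 0.539
```

Seated. Release gently, then rise and look.

>>> servo_tool --motion '[{"slide": [0,0,0],"twist": 0,"jaw": 60},{"slide": [0,0,0],"twist": 0,"jaw": 66},{"slide": [0,0,0],"twist": 0,"jaw": 75},{"slide": [0,0,0],"twist": 0,"jaw": 75},{"slide": [0,-0.5,0],"twist": 0,"jaw": 80}]'

```text
time: 22.52
ee_pos: [567.2, 275.0, 53.5]
eef_rot: [-90.1, 0.3, -7.2]
wrist_force: [0.2, 0.1, -0.5]
grip_width: 0.801
```

>>> servo_tool --motion '[{"slide": [0,-0.8,0],"twist": 0,"jaw": 80},{"slide": [0,-1,0],"twist": 0,"jaw": 80},{"slide": [0,-1,0],"twist": 0,"jaw": 80},{"slide": [0.8,-1,0],"twist": 0,"jaw": 80},{"slide": [0.8,0,0],"twist": 0,"jaw": 80}]'

```text
time: 22.93
ee_pos: [619.5, 271.1, 177.9]
eef_rot: [-89.8, -0.5, -7.1]
wrist_force: [1.7, -0.3, 0.7]
grip_width: 0.801
```

```bash
python3 - <<'E'
from h import *
s=sensors.observe();print(s['ee_pos'])
p,d=snap('wrist','w8.png',1)
strip('wrist',570,275.5,172.9,zmin=34,zmax=75)
blobs('wrist')
strip('side',554,-54,85)
E
```

```text
[619.4643253  271.12460803 177.89000202]
centre [568.8 274.6] z 36.6 phi 172.9 len 108.5 res 0.75 strip [-3.5 -2.7 -3.3 -3.1 -3.2 -4.4 -3.4 -3.5] med -3.4 darkmean -4.5 darkrange [-17.6  11. ]
wrist [541.7 404.6  29.8 479. ]
wrist [510.5 155.7  30.6 493. ]
wrist [517.  208.7  30.4 422. ]
wrist [522.3 249.7  30.6 239. ]
wrist [530.  310.4  30.  238. ]
wrist [535.1 351.2  29.8 413. ]
wrist [597.2 144.8  30.1 384. ]
wrist [603.7 198.1  29.9 327. ]
wrist [608.3 239.1  29.2 186. ]
wrist [616.2 299.5  29.9 183. ]
wrist [621.4 340.6  29.6 315. ]
wrist [628.3 394.   30.  360. ]
centre [554.2 -56.3] z 30.1 phi 85.6 len 111.2 res 2.26 strip [-1.5 -2.1  0.1 -1.8  1.5] med -1.5 darkmean -1.9 darkrange [-17.5  15.4]
```

View pics/w8.png

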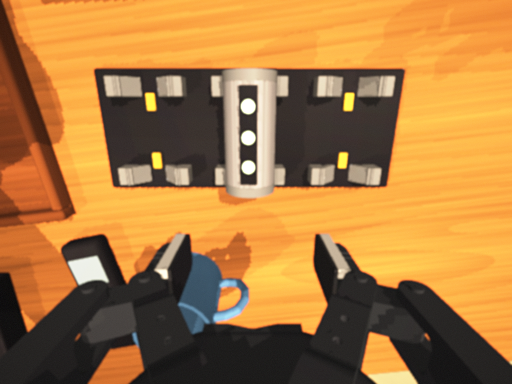

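```bash
python3 - <<'E'
from h import *
goto(553.6,-75,160,-94.7)
E
```

```text
pos [617.2 269.6 169.8] yaw -7.2 d [ -63.6 -344.6   -9.8] slide units NOW-frame [ -0.66   0.33 -11.66] twist units 12.72
```

>>> servo_tool --motion '[{"slide": [-0.05,0.0,-0.97],"twist": 0,"jaw": 100},{"slide": [-0.05,0.0,-0.97],"twist": 0,"jaw": 100},{"slide": [-0.05,0.0,-0.97],"twist": 0,"jaw": 100},{"slide": [-0.05,0.0,-0.97],"twist": 0,"jaw": 100},{"slide": [-0.05,0.0,-0.97],"twist": 0,"jaw": 100}]'

```text
time: 23.55
ee_pos: [589.1, 125.6, 169.3]
eef_rot: [-90.0, 0.2, -7.1]
wrist_force: [0.5, 0.1, -0.2]
grip_width: 0.998
```

>>> servo_tool --motion '[{"slide": [-0.06,0.0,-0.97],"twist": 0,"jaw": 100},{"slide": [-0.06,0.0,-0.97],"twist": 0,"jaw": 100},{"slide": [-0.06,0.0,-0.97],"twist": 0,"jaw": 100},{"slide": [-0.06,0.0,-0.97],"twist": 0,"jaw": 100},{"slide": [-0.06,0.0,-0.97],"twist": 0,"jaw": 100}]'

```text
time: 23.97
ee_pos: [562.0, -17.4, 169.4]
eef_rot: [-90.0, 0.2, -7.1]
wrist_force: [-0.5, 0.1, 0.2]
grip_width: 1.001
```

>>> servo_tool --motion '[{"slide": [-0.06,0.0,-0.97],"twist": 0,"jaw": 100},{"slide": [-0.05,0.0,-0.97],"twist": 0,"jaw": 100},{"slide": [0,0.0,0],"twist": 0.9,"jaw": 100},{"slide": [0,0.0,0],"twist": 0.9,"jaw": 100},{"slide": [0,0.0,0],"twist": 0.9,"jaw": 100}]'

```text
time: 24.38
ee_pos: [551.8, -74.1, 169.4]
eef_rot: [-90.0, 0.2, -26.1]
wrist_force: [-0.1, 1.2, -0.3]
grip_width: 1.004
```

>>> servo_tool --motion '[{"slide": [0,0.0,0],"twist": 0.91,"jaw": 100},{"slide": [0,0.0,0],"twist": 0.91,"jaw": 100},{"slide": [0,0.0,0],"twist": 0.91,"jaw": 100},{"slide": [0,0.0,0],"twist": 0.91,"jaw": 100},{"slide": [0,0.0,0],"twist": 0.91,"jaw": 100}]'

```text
time: 24.8
ee_pos: [552.0, -73.2, 169.4]
eef_rot: [-90.1, 0.1, -57.3]
wrist_force: [0.7, 0.5, 0.6]
grip_width: 1.001
```

>>> servo_tool --motion '[{"slide": [0,0.0,0],"twist": 0.91,"jaw": 100},{"slide": [0,0.0,0],"twist": 0.91,"jaw": 100},{"slide": [0,0.0,0],"twist": 0.91,"jaw": 100},{"slide": [0,0.0,0],"twist": 0.91,"jaw": 100},{"slide": [0,0.0,0],"twist": 0.91,"jaw": 100}]'

```text
time: 25.22
ee_pos: [552.0, -73.2, 169.4]
eef_rot: [-90.2, 0.1, -88.6]
wrist_force: [-0.2, 0.5, -0.4]
grip_width: 1.002
```

>>> servo_tool --motion '[{"slide": [0,0.0,0],"twist": 0.91,"jaw": 100},{"slide": [0,0.0,0],"twist": 0,"jaw": 100},{"slide": [0,0.0,0],"twist": 0,"jaw": 100}]'

```text
time: 25.47
ee_pos: [552.4, -73.5, 169.7]
eef_rot: [-90.1, 0.0, -94.4]
wrist_force: [0.2, 0.0, -0.4]
grip_width: 0.998
```

```bash
python3 - <<'E'
from h import *
s=sensors.observe();print(s['ee_pos'])
strip('wrist',553.6,-56,85.2,fn='s20.png')
goto(553.6,-56,32,-94.7)
E
```

```text
[552.44491127 -73.50838097 169.70085652]
centre [555.4 -57.4] z 29.0 phi 85.5 len 108.8 res 0.85 strip [-0.2 -0.4 -0.3 -0.3 -0.2] med -0.3 darkmean -0.1 darkrange [-14.1  13.8]
pos [552.7 -73.6 169.8] yaw -94.4 d [   0.9   17.6 -137.8] slide units NOW-frame [-0.59  4.59 -0.01] twist units 0.04
```

View pics/s20.png

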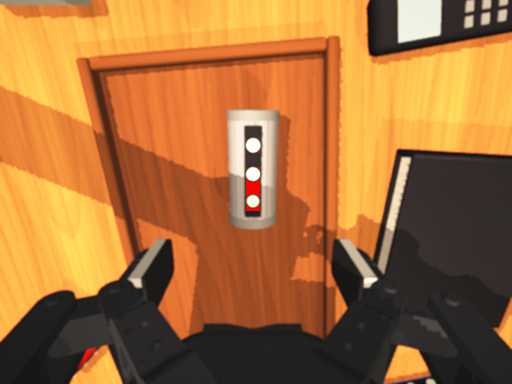

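>>> servo_tool --motion '[{"slide": [-0.3,0.5,0.03],"twist": -0.04,"jaw": 100},{"slide": [-0.25,0.9,0],"twist": 0,"jaw": 100},{"slide": [0,0.9,0],"twist": 0,"jaw": 100},{"slide": [0,0.9,0],"twist": 0,"jaw": 100},{"slide": [0,0.8,0],"twist": 0,"jaw": 100}]'

```text
time: 25.93
ee_pos: [555.0, -57.3, 48.9]
eef_rot: [-90.1, 0.0, -94.2]
wrist_force: [-0.1, -0.1, -0.0]
grip_width: 0.998
```

>>> servo_tool --motion '[{"slide": [0,0.5,0],"twist": 0,"jaw": 80},{"slide": [0,0,0],"twist": 0,"jaw": 65},{"slide": [0,0,0],"twist": 0,"jaw": 63},{"slide": [0,0,0],"twist": 0,"jaw": 63}]'

```text
time: 26.27
ee_pos: [556.5, -57.9, 36.5]
eef_rot: [-89.9, -0.0, -94.3]
wrist_force: [-1.1, -0.8, -0.3]
grip_width: 0.63
```

```bash
python3 - <<'E'
from h import *
goto(554,-57,32,-94.5)
strip('wrist',555,-56,85.2,fn='s21.png')
E
```

```text
pos [556.5 -57.9  36.5] yaw -94.3 d [-2.5  0.9 -4.5] slide units NOW-frame [-0.02  0.15 -0.08] twist units 0.04
centre [556.  -45.7] z 29.3 phi 85.2 len 87.7 res 1.74 strip [  1.  -23.6 -23.2 -23.5 -23.7   1.2   0.5   0.8   0.2] med 0.2 darkmean -0.4 darkrange [-16.   16.8]
```

View pics/s21.png

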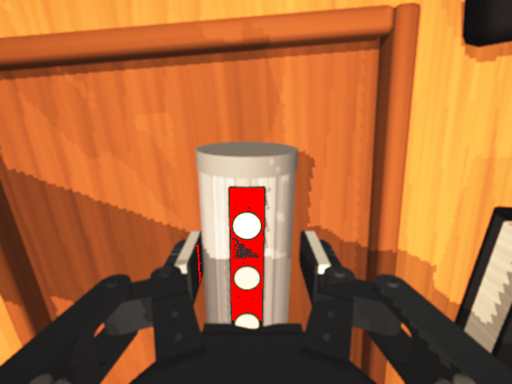

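>>> servo_tool --motion '[{"slide": [0,0.15,-0.09],"twist": 0.04,"jaw": 63},{"slide": [0,0,0],"twist": 0,"jaw": 61},{"slide": [0,0,0],"twist": 0,"jaw": 60},{"slide": [0,0,0],"twist": 0,"jaw": 60}]'

```text
time: 26.65
ee_pos: [553.3, -57.7, 31.4]
eef_rot: [-90.0, -0.0, -94.6]
wrist_force: [0.6, -0.1, -0.1]
grip_width: 0.599
```

```bash
python3 - <<'E'
from h import *
goto(554,-57,32,-94.5)
strip('wrist',555,-56,85.2,fn='s22.png')
E
```

```text
pos [553.3 -57.7  31.4] yaw -94.6 d [0.7 0.7 0.6] slide units NOW-frame [-0.02 -0.02  0.02] twist units -0.01
centre [556.8 -43.1] z 28.8 phi 85.5 len 82.6 res 2.01 strip [ 1.9 24.7 24.3 24.8  1.6  1.9  1.9  1.6  2.4] med 1.9 darkmean 2.5 darkrange [-14.2  17.9]
```

View pics/s22.png

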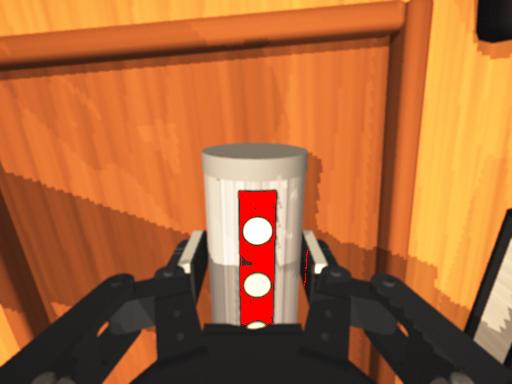

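>>> servo_tool --motion '[{"slide": [0,0,-0.03],"twist": 0,"jaw": 59},{"slide": [0,0,0],"twist": 0,"jaw": 57},{"slide": [0,0,0],"twist": 0,"jaw": 55},{"slide": [0,0,0],"twist": 0,"jaw": 45},{"slide": [0,0,0],"twist": 0,"jaw": 40}]'

```text
time: 27.12
ee_pos: [552.6, -57.7, 31.7]
eef_rot: [-90.0, -0.0, -94.6]
wrist_force: [-2.4, -0.8, 5.2]
grip_width: 0.539
```

```bash
python3 - <<'E'
from h import *
goto(554,-57,32,-94.5)
strip('wrist',555,-56,85.2,fn='s22.png')
E
```

```text
pos [552.6 -57.7  31.7] yaw -94.6 d [1.4 0.7 0.3] slide units NOW-frame [-0.03 -0.01  0.04] twist units -0.01
centre [555.  -43.1] z 28.9 phi 85.5 len 83.0 res 2.07 strip [-1.6  0.1 -0.   0.1  2.  -1.3 -1.4 -1.  -1.4] med -1.0 darkmean -1.0 darkrange [-18.4  15.4]
```

>>> servo_tool --motion '[{"slide": [0,-0.2,0],"twist": 0,"jaw": 40},{"slide": [0,-0.5,0],"twist": 0,"jaw": 40},{"slide": [0,-0.8,0],"twist": 0,"jaw": 40},{"slide": [0,-0.8,0],"twist": 0,"jaw": 40},{"slide": [0,-0.8,0],"twist": 0,"jaw": 40}]'

```text
time: 27.58
ee_pos: [551.0, -57.3, 124.2]
eef_rot: [-90.2, 0.0, -94.6]
wrist_force: [0.8, 0.8, -3.1]
grip_width: 0.535
```

>>> servo_tool --motion '[{"slide": [-0.4,-0.5,0],"twist": 0,"jaw": 40},{"slide": [-0.8,-0.3,0],"twist": 0,"jaw": 40},{"slide": [-0.8,0,-0.1],"twist": 0,"jaw": 40},{"slide": [-0.8,0,-0.1],"twist": 0,"jaw": 40},{"slide": [-0.8,0,-0.1],"twist": 0,"jaw": 40}]'

```text
time: 28.0
ee_pos: [551.1, 51.7, 147.8]
eef_rot: [-90.1, -0.0, -94.6]
wrist_force: [0.1, -0.4, -3.1]
grip_width: 0.537
```

>>> servo_tool --motion '[{"slide": [-0.8,0,-0.1],"twist": 0,"jaw": 40},{"slide": [-0.8,0,0],"twist": 0,"jaw": 40},{"slide": [-0.8,0,0],"twist": 0,"jaw": 40},{"slide": [-0.8,0,0],"twist": 0,"jaw": 40},{"slide": [-0.8,0,0],"twist": 0,"jaw": 40}]'

```text
time: 28.42
ee_pos: [557.5, 171.7, 147.4]
eef_rot: [-90.1, -0.0, -94.6]
wrist_force: [-0.6, -0.5, -2.0]
grip_width: 0.542
```

>>> servo_tool --motion '[{"slide": [0,0,0],"twist": -0.6,"jaw": 40},{"slide": [0,0,0],"twist": -0.9,"jaw": 40},{"slide": [0,0,0],"twist": -0.9,"jaw": 40},{"slide": [0,0,0],"twist": -0.9,"jaw": 40},{"slide": [0,0,0],"twist": -0.9,"jaw": 40}]'

```text
time: 28.83
ee_pos: [557.5, 170.6, 147.2]
eef_rot: [-90.1, 0.0, -65.4]
wrist_force: [0.0, 0.2, -3.1]
grip_width: 0.535
```

>>> servo_tool --motion '[{"slide": [0,0,0],"twist": -0.9,"jaw": 40},{"slide": [0,0,0],"twist": -0.9,"jaw": 40},{"slide": [0,0,0],"twist": -0.9,"jaw": 40},{"slide": [0,0,0],"twist": -0.9,"jaw": 40},{"slide": [0,0,0],"twist": -0.9,"jaw": 40}]'

```text
time: 29.25
ee_pos: [557.5, 170.5, 147.3]
eef_rot: [-90.1, 0.1, -34.5]
wrist_force: [-0.8, -0.0, -3.0]
grip_width: 0.544
```

>>> servo_tool --motion '[{"slide": [0,0,0],"twist": -0.9,"jaw": 40},{"slide": [0,0,0],"twist": -0.9,"jaw": 40},{"slide": [0,0,0],"twist": -0.9,"jaw": 40},{"slide": [0,0,0],"twist": -0.9,"jaw": 40},{"slide": [0,0,0],"twist": 0,"jaw": 40}]'

```text
time: 29.67
ee_pos: [557.6, 170.5, 147.3]
eef_rot: [-90.1, 0.1, -9.9]
wrist_force: [-0.2, -0.4, -3.8]
grip_width: 0.538
```

```bash
python3 - <<'E'
from h import *
goto(558,177,75,-7.1)
print(sensors.observe()['grip_width'])
p,d=snap('wrist','w9.png',1)
E
```

```text
pos [557.6 170.5 147.3] yaw -9.9 d [  0.4   6.5 -72.3] slide units NOW-frame [-0.02  2.41  0.22] twist units -0.41
0.5377078861933355
```

View pics/w9.png

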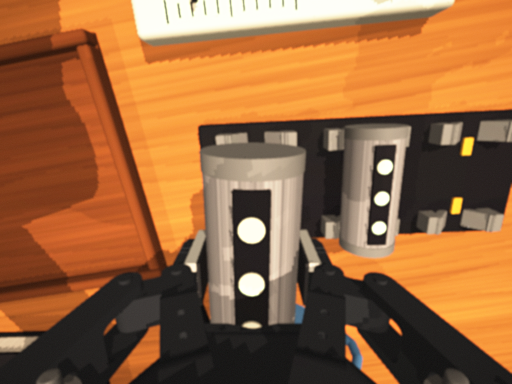

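>>> servo_tool --motion '[{"slide": [0,0.3,0.22],"twist": -0.41,"jaw": 40},{"slide": [0,0.7,0],"twist": 0,"jaw": 40},{"slide": [0,0.7,0],"twist": 0,"jaw": 40},{"slide": [0,0.5,0],"twist": 0,"jaw": 40},{"slide": [0,0.2,0],"twist": 0,"jaw": 40}]'

```text
time: 30.13
ee_pos: [557.3, 176.7, 73.1]
eef_rot: [-90.1, 0.3, -7.3]
wrist_force: [-0.1, 0.1, -2.3]
grip_width: 0.541
```

>>> servo_tool --motion '[{"slide": [0,0,0],"twist": 0,"jaw": 40},{"slide": [0,0,0],"twist": 0,"jaw": 40}]'

```text
time: 30.3
ee_pos: [559.5, 177.1, 76.1]
eef_rot: [-90.0, 0.0, -7.3]
wrist_force: [0.4, -0.1, -2.5]
grip_width: 0.536
```

```bash
python3 - <<'E'
from h import *
goto(558,177,42,-7.1)
blobs('wrist')
snap('wrist','w10.png',1)
E
```

```text
pos [559.5 177.1  76.1] yaw -7.3 d [ -1.5  -0.1 -34.1] slide units NOW-frame [-0.05  1.14 -0.01] twist units -0.02
wrist [ 548.5  253.    36.  1598. ]
wrist [538.  344.3  30.1 460. ]
wrist [509.8 151.2  31.2 275. ]
wrist [513.2 210.5  31.1 136. ]
wrist [623.5 338.2  31.7 746. ]
```

View pics/w10.png

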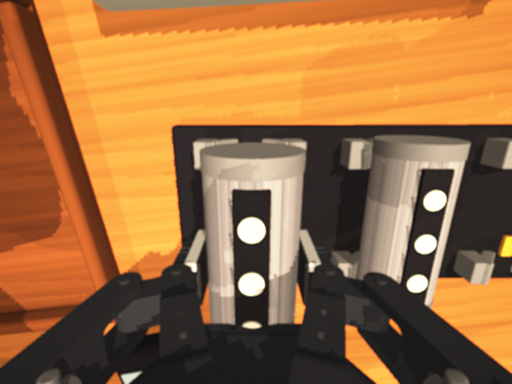

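Descend to seat it.

>>> servo_tool --motion '[{"slide": [-0.05,0.4,0],"twist": 0,"jaw": 40},{"slide": [0,0.3,0],"twist": 0,"jaw": 40},{"slide": [0,0.2,0],"twist": 0,"jaw": 40},{"slide": [0,0.13,0],"twist": 0,"jaw": 40},{"slide": [0,0,0],"twist": 0,"jaw": 40}]'

```text
time: 30.82
ee_pos: [557.5, 177.1, 44.2]
eef_rot: [-90.0, 0.1, -7.2]
wrist_force: [-0.1, -0.0, -2.6]
grip_width: 0.541
```

>>> servo_tool --motion '[{"slide": [0,0.05,0],"twist": 0,"jaw": 40},{"slide": [0,0,0],"twist": 0,"jaw": 40},{"slide": [0,0,0],"twist": 0,"jaw": 40}]'

```text
time: 31.07
ee_pos: [558.5, 177.4, 43.9]
eef_rot: [-90.0, -0.0, -7.2]
wrist_force: [0.3, 0.3, -2.9]
grip_width: 0.541
```

>>> servo_tool --motion '[{"slide": [0,0.04,0],"twist": 0,"jaw": 40},{"slide": [0,0,0],"twist": 0,"jaw": 40},{"slide": [0,0,0],"twist": 0,"jaw": 40}]'

```text
time: 31.32
ee_pos: [558.8, 177.2, 43.1]
eef_rot: [-90.0, -0.1, -7.2]
wrist_force: [0.2, -1.0, 1.9]
grip_width: 0.54
```

>>> servo_tool --motion '[{"slide": [0,0.03,-0.01],"twist": 0,"jaw": 40},{"slide": [0,0,0],"twist": 0,"jaw": 40},{"slide": [0,0,0],"twist": 0,"jaw": 40}]'

```text
time: 31.57
ee_pos: [558.9, 176.8, 42.6]
eef_rot: [-90.0, -0.1, -7.2]
wrist_force: [-1.1, -3.3, 6.3]
grip_width: 0.54
```

>>> servo_tool --motion '[{"slide": [0,0,0],"twist": 0,"jaw": 60},{"slide": [0,0,0],"twist": 0,"jaw": 66},{"slide": [0,0,0],"twist": 0,"jaw": 75},{"slide": [0,0,0],"twist": 0,"jaw": 75},{"slide": [0,-0.5,0],"twist": 0,"jaw": 80}]'

```text
time: 31.98
ee_pos: [555.8, 176.6, 53.8]
eef_rot: [-90.1, 0.3, -7.2]
wrist_force: [-0.5, -0.5, -1.1]
grip_width: 0.801
```

>>> servo_tool --motion '[{"slide": [0,-0.8,0],"twist": 0,"jaw": 80},{"slide": [0,-1,0],"twist": 0,"jaw": 80},{"slide": [0,-1,0],"twist": 0,"jaw": 80},{"slide": [0.8,-1,0.4],"twist": 0,"jaw": 80},{"slide": [0.8,0,0.4],"twist": 0,"jaw": 80}]'

```text
time: 32.4
ee_pos: [610.9, 195.5, 177.2]
eef_rot: [-89.8, -0.4, -7.2]
wrist_force: [1.3, 1.0, 1.1]
grip_width: 0.797
```

>>> servo_tool --motion '[{"slide": [0,0,0.8],"twist": 0,"jaw": 80},{"slide": [0,0,0],"twist": 0,"jaw": 80},{"slide": [0,0,0],"twist": 0,"jaw": 80}]'

```text
time: 32.65
ee_pos: [611.8, 219.5, 170.0]
eef_rot: [-90.0, 0.0, -7.1]
wrist_force: [0.9, -0.2, -0.4]
grip_width: 0.8
```

```bash
python3 - <<'E'
from h import *
s=sensors.observe();print(s['ee_pos'],s['eef_rot'])
strip('wrist',570,275.5,172.9,zmin=34,zmax=75,fn='s30.png')
strip('wrist',558,177,172.9,zmin=34,zmax=75,fn='s31.png')
blobs('wrist')
E
```

```text
[611.75892771 219.49643348 169.95007232] [-9.00191767e+01  2.34239490e-02 -7.10539650e+00]
centre [571.8 274. ] z 38.6 phi 172.9 len 108.7 res 0.75 strip [ -4.7  -3.4  -4.4  -4.2 -18.4  -3.8  -4.8  -4.7] med -4.5 darkmean -6.4 darkrange [-19.5  10.3]
centre [558.5 175. ] z 38.8 phi 172.8 len 108.5 res 0.74 strip [-4.7 -4.3 -5.  -5.1  9.6 -4.  -5.1 -4.2 -4.5] med -4.5 darkmean -3.0 darkrange [-19.   10.7]
wrist [520.8 210.3  35.1 308. ]
wrist [525.6 250.3  33.1 299. ]
wrist [532.9 311.7  30.3 168. ]
wrist [537.7 350.4  31.2 441. ]
wrist [544.5 403.4  31.2 553. ]
wrist [513.1 149.1  30.2 173. ]
wrist [599.3 138.3  30.1 143. ]
wrist [606.6 199.6  31.3 240. ]
wrist [611.7 239.6  32.  240. ]
wrist [619.6 300.7  30.9 138. ]
wrist [624.4 339.6  31.5 356. ]
wrist [631.2 392.5  31.2 432. ]
```

View pics/s31.png

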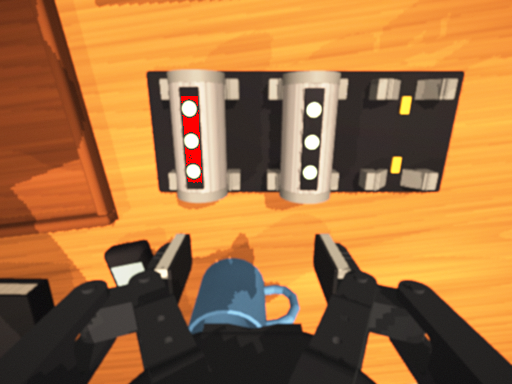

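```bash
python3 - <<'E'
from h import *
goto(445,215,180,-7.1)
E
```

```text
pos [611. 218. 170.] yaw -7.2 d [-166.   -3.   10.] slide units NOW-frame [-5.48 -0.33 -0.8 ] twist units -0.02
```

>>> servo_tool --motion '[{"slide": [-0.8,-0.1,0],"twist": 0,"jaw": 100},{"slide": [-0.8,-0.1,0],"twist": 0,"jaw": 100},{"slide": [-0.8,-0.1,0],"twist": 0,"jaw": 100},{"slide": [-0.8,-0.1,0],"twist": 0,"jaw": 100},{"slide": [-0.8,-0.1,0],"twist": 0,"jaw": 100}]'

```text
time: 33.22
ee_pos: [490.9, 232.8, 185.3]
eef_rot: [-90.0, 0.0, -7.3]
wrist_force: [0.8, 0.4, -1.0]
grip_width: 0.998
```

>>> servo_tool --motion '[{"slide": [-0.8,0,-0.2],"twist": 0,"jaw": 100},{"slide": [-0.6,0,-0.4],"twist": 0,"jaw": 100},{"slide": [0,0,0],"twist": 0,"jaw": 100},{"slide": [0,0,0],"twist": 0,"jaw": 100},{"slide": [0,0,0],"twist": 0,"jaw": 100}]'

```text
time: 33.63
ee_pos: [449.3, 220.8, 185.7]
eef_rot: [-90.0, -0.1, -7.2]
wrist_force: [-0.0, -0.5, 0.5]
grip_width: 1.0
```

```bash
cat >> h.py <<'E'
def timer(cam,fn=None):
    p,d=viewer.camera(cam);c=viewer.get_calibration(cam);W=cloud(cam,d,c)
    x,y,z=W[...,0],W[...,1],W[...,2]
    k=(x>340)&(x<430)&(y>265)&(y<350)&(z>57)&(z<72)
    if k.sum()>30:
        (a,b),r=cv2.minEnclosingCircle(W[k][:,:2].astype(np.float32)); print(cam,'knob',round(a,1),round(b,1),'r',round(r,1),'z',np.median(z[k]).round(1))
    for n in ['pointer_tip','mark_tip','timer']:
        for r in viewer.pinpoint(cam,n)[:2]:
            u,v=r['at'][0]*512,r['at'][1]*384
            print(cam,n,round(r['score'],2),np.round([u,v],1),world(cam,u,v,36,c=c).round(1))
    if fn: cv2.imwrite('pics/'+fn,cv2.resize(p[:,:,::-1],None,fx=1.5,fy=1.5,interpolation=cv2.INTER_CUBIC))
E
python3 - <<'E'
from h import *
print(sensors.observe()['ee_pos'])
timer('wrist','t1.png'); timer('side')
strip('side',570,275.5,172.9,zmin=34,zmax=75,fn='s32.png')
strip('side',558,177,172.9,zmin=34,zmax=75)
E
```

```text
[449.25000987 220.82913377 185.70402514]
wrist knob 391.4 309.3 r 23.7 z 63.9
wrist pointer_tip 0.86 [174.3 111.5] [371.8 154.6  36. ]
wrist mark_tip 0.57 [207.8 105.1] [370.  187.8  36. ]
wrist timer 0.96 [253.3 113.7] [383.4 230.2  36. ]
side knob 389.9 308.1 r 24.3 z 65.0
side pointer_tip 0.47 [307.3 254. ] [373.5 151.9  36. ]
side mark_tip 0.58 [310.9 267.8] [363.9 188.5  36. ]
side timer 0.8 [302.2 288.7] [381.9 244.7  36. ]
centre [570.9 273.9] z 39.9 phi 172.8 len 109.2 res 1.37 strip [0.6] med 0.6 darkmean 6.1 darkrange [-13.2  16.4]
centre [557.4 174.8] z 40.1 phi 173.0 len 109.2 res 1.41 strip [-2.] med -2.0 darkmean 2.8 darkrange [-16.4  13.7]
```

View pics/t1.png

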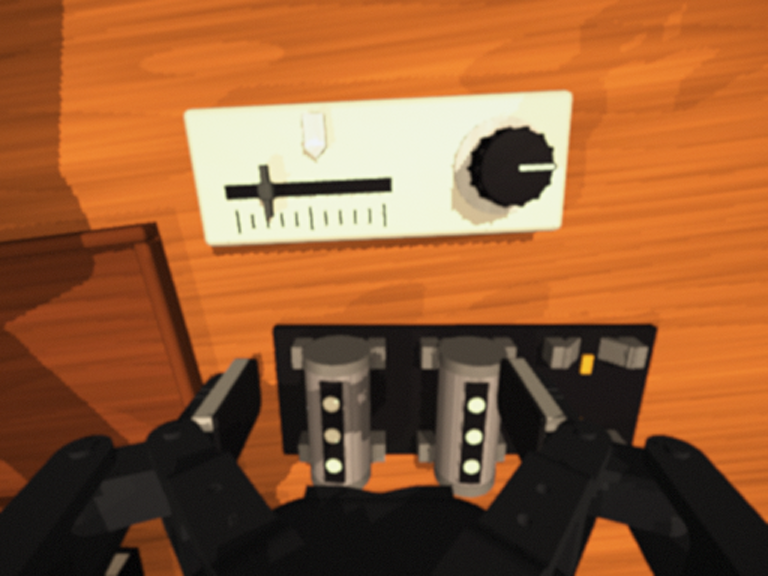

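View pics/s32.png

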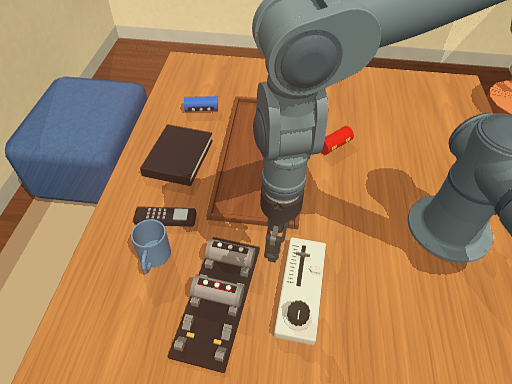

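```bash
python3 - <<'E'
from h import *
a=world('wrist',226/1.5,192/1.5,30);b=world('wrist',391/1.5,184/1.5,30)
print('slot',a.round(1),b.round(1),np.linalg.norm(b-a))
e=[world('wrist',u/1.5,v/1.5,30) for u,v in [(187,113),(571,94),(561,228),(207,244)]]
print(np.round(e,1))
yd=(e[1]-e[0])[:2];yd2=(e[2]-e[3])[:2];print(np.degrees(np.arctan2(-yd[0],yd[1])),np.degrees(np.arctan2(-yd2[0],yd2[1])))
p=world('wrist',265.5/1.5,168/1.5,36);m=world('wrist',315/1.5,160/1.5,36)
n=world('wrist',174.3,111.5,36);n2=world('wrist',207.8,105.1,36)
yaw=np.arctan2(-yd2[0],yd2[1]);Y=np.array([-np.sin(yaw),np.cos(yaw)])
print((m-p)[:2]@Y,(n2-n)[:2]@Y)
goto(390.5,309,120,-4)
pp,d=viewer.camera('wrist')
cv2.imwrite('pics/t2.png',cv2.resize(pp[65:170,115:390,::-1],None,fx=2.9,fy=2.9,interpolation=cv2.INTER_CUBIC))
E
```

```text
slot [383.4 126.1  30. ] [392.1 236.4  30. ] 110.64547639282222
[[332.4 113.1  30. ]
 [351.8 354.5  30. ]
 [435.9 349.   30. ]
 [416.4 104.6  30. ]]
-4.586702940506467 -4.562945146424661
32.33108458088077 32.90142313711341
pos [449.  221.1 185.4] yaw -7.2 d [-58.5  87.9 -65.4] slide units NOW-frame [-2.3   2.18  2.66] twist units -0.46
```

View pics/t2.png

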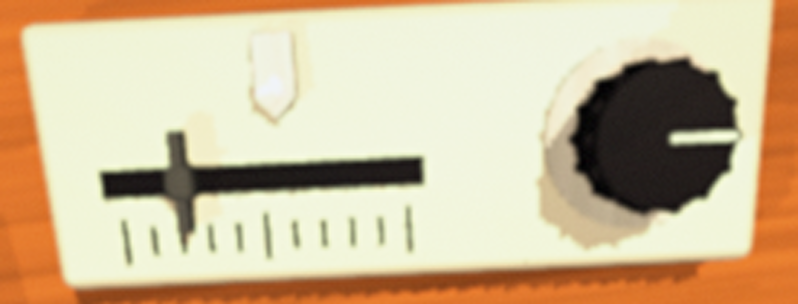

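>>> servo_tool --motion '[{"slide": [-0.6,0,0.7],"twist": 0,"jaw": 100},{"slide": [-0.6,0,0.7],"twist": 0,"jaw": 100},{"slide": [-0.6,0,0.7],"twist": 0,"jaw": 100},{"slide": [-0.5,0.5,0.56],"twist": 0,"jaw": 100},{"slide": [0,0.8,0],"twist": 0,"jaw": 100}]' --squeeze 30

```text
time: 34.6
ee_pos: [390.3, 312.9, 148.4]
eef_rot: [-89.7, -0.2, -6.9]
wrist_force: [0.5, -0.5, -0.0]
grip_width: 1.0
```

>>> servo_tool --motion '[{"slide": [0,0.8,0],"twist": 0,"jaw": 100},{"slide": [0,0,0],"twist": 0,"jaw": 100},{"slide": [0,0,0],"twist": 0,"jaw": 100}]'

```text
time: 34.85
ee_pos: [389.0, 308.2, 121.6]
eef_rot: [-90.1, 0.2, -7.2]
wrist_force: [0.8, 0.4, 0.1]
grip_width: 1.003
```

```bash
python3 - <<'E'
from h import *
goto(390.5,309,54,-7)
timer('wrist','t3.png');timer('side')
E
```

```text
pos [389.  308.2 121.6] yaw -7.2 d [  1.5   0.8 -67.6] slide units NOW-frame [0.05 2.25 0.03] twist units -0.03
wrist knob 391.9 310.0 r 23.9 z 65.3
wrist pointer_tip 0.66 [253.8 210.4] [398.8 308.7  36. ]
wrist pointer_tip 0.65 [ 65.8 203.7] [373.5 155.3  36. ]
wrist mark_tip 0.94 [104.2 196.5] [371.4 188.6  36. ]
wrist timer 0.77 [171.5 194.6] [376.7 243.7  36. ]
side knob 389.6 309.1 r 23.5 z 64.2
side timer 0.77 [304.3 289.7] [377.1 246.5  36. ]
side timer 0.39 [226.4 254.5] [565.9 178.1  36. ]
```

View pics/t3.png

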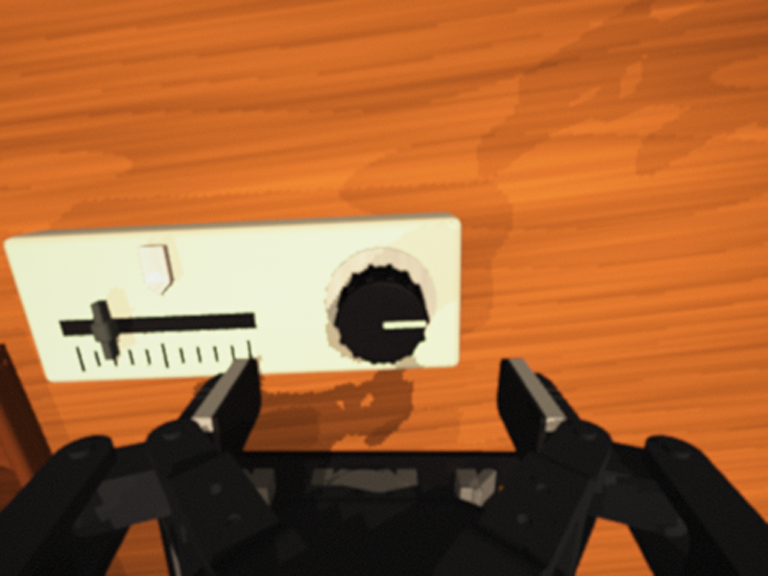

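>>> servo_tool --motion '[{"slide": [0.05,0.8,0.02],"twist": 0,"jaw": 100},{"slide": [0,0.8,0],"twist": 0,"jaw": 100},{"slide": [0,0.6,0],"twist": 0,"jaw": 100},{"slide": [0,0,0],"twist": 0,"jaw": 70},{"slide": [0,0,0],"twist": 0,"jaw": 60}]'

```text
time: 35.67
ee_pos: [391.1, 308.8, 56.1]
eef_rot: [-90.1, 0.1, -7.2]
wrist_force: [-0.1, -0.3, 0.5]
grip_width: 0.747
```

>>> servo_tool --motion '[{"slide": [0,0,0],"twist": 0,"jaw": 52},{"slide": [0,0,0],"twist": 0,"jaw": 45},{"slide": [0,0,0],"twist": 0,"jaw": 40},{"slide": [0,0,0],"twist": 0,"jaw": 40}]'

```text
time: 36.0
ee_pos: [392.9, 309.1, 58.2]
eef_rot: [-90.0, -0.2, -7.2]
wrist_force: [-0.7, -3.8, 5.8]
grip_width: 0.507
```

>>> servo_tool --motion '[{"slide": [0,0,0],"twist": -0.5,"jaw": 40},{"slide": [0,0,0],"twist": -0.8,"jaw": 40},{"slide": [0,0,0],"twist": -0.8,"jaw": 40},{"slide": [0,0,0],"twist": -0.8,"jaw": 40},{"slide": [0,0,0],"twist": -0.8,"jaw": 40}]'

```text
time: 36.42
ee_pos: [392.8, 310.6, 58.2]
eef_rot: [-89.9, -0.2, 18.5]
wrist_force: [-1.5, 1.6, 4.0]
grip_width: 0.506
```

>>> servo_tool --motion '[{"slide": [0,0,0],"twist": -0.8,"jaw": 40},{"slide": [0,0,0],"twist": -0.8,"jaw": 40},{"slide": [0,0,0],"twist": -0.8,"jaw": 40},{"slide": [0,0,0],"twist": -0.8,"jaw": 40},{"slide": [0,0,0],"twist": -0.8,"jaw": 40}]'

```text
time: 36.83
ee_pos: [391.9, 312.0, 58.2]
eef_rot: [-89.7, -0.3, 46.1]
wrist_force: [-4.9, 6.4, 4.3]
grip_width: 0.504
```

>>> servo_tool --motion '[{"slide": [0,0,0],"twist": -0.8,"jaw": 40},{"slide": [0,0,0],"twist": -0.8,"jaw": 40},{"slide": [0,0,0],"twist": -0.8,"jaw": 40},{"slide": [0,0,0],"twist": -0.8,"jaw": 40},{"slide": [0,0,0],"twist": -0.8,"jaw": 40}]'

```text
time: 37.25
ee_pos: [390.5, 312.8, 58.2]
eef_rot: [-89.7, -0.4, 73.6]
wrist_force: [-8.4, 7.2, 7.0]
grip_width: 0.504
```

>>> servo_tool --motion '[{"slide": [0,0,0],"twist": -0.8,"jaw": 40},{"slide": [0,0,0],"twist": -0.8,"jaw": 40},{"slide": [0,0,0],"twist": -0.8,"jaw": 40},{"slide": [0,0,0],"twist": -0.8,"jaw": 40},{"slide": [0,0,0],"twist": -0.8,"jaw": 40}]'

```text
time: 37.67
ee_pos: [388.8, 312.9, 58.1]
eef_rot: [-89.8, -0.6, 101.2]
wrist_force: [-12.9, 8.5, 11.2]
grip_width: 0.509
```

>>> servo_tool --motion '[{"slide": [0,0,0],"twist": -0.8,"jaw": 40},{"slide": [0,0,0],"twist": 0,"jaw": 40},{"slide": [0,0,0],"twist": 0,"jaw": 40}]'

```text
time: 37.92
ee_pos: [388.5, 312.8, 58.2]
eef_rot: [-89.8, -0.6, 106.4]
wrist_force: [-13.0, 8.0, 11.4]
grip_width: 0.503
```

```bash
python3 - <<'E'
from h import *
s=sensors.observe();print(s['ee_pos'],s['eef_rot'],s['wrist_force'],s['q'].round(0))
timer('side','t5.png');timer('wrist','t4.png');timer('top','t6.png')
p,d=viewer.camera('side')
cv2.imwrite('pics/t5.png',cv2.resize(p[230:350,260:340,::-1],None,fx=5,fy=5,interpolation=cv2.INTER_CUBIC))
E
```

```text
[388.51695255 312.78190877  58.17007648] [-89.79165541  -0.59930555 106.42788853] [-13.00376029   8.02071491  11.37633665] [ 31.  22. -26.  42.   1. -75.]
side knob 387.6 318.2 r 34.7 z 65.1
wrist knob 391.3 306.4 r 35.3 z 63.9
wrist pointer_tip 0.56 [367.3  19.1] [370.3 187.4  36. ]
wrist mark_tip 0.74 [365.   24.8] [370.4 189.9  36. ]
wrist timer 0.92 [299.9 103.9] [387.9 231.9  36. ]
top knob 384.1 303.1 r 30.1 z 63.1
top pointer_tip 0.58 [199.2 230.4] [370.4 187.6  36. ]
top mark_tip 0.38 [195.8 235.9] [352.8 197.9  36. ]
top mark_tip 0.28 [187.4 226.5] [382.1 225.6  36. ]
top timer 0.63 [184.4 227.4] [379.  234.9  36. ]
```

View pics/t5.png

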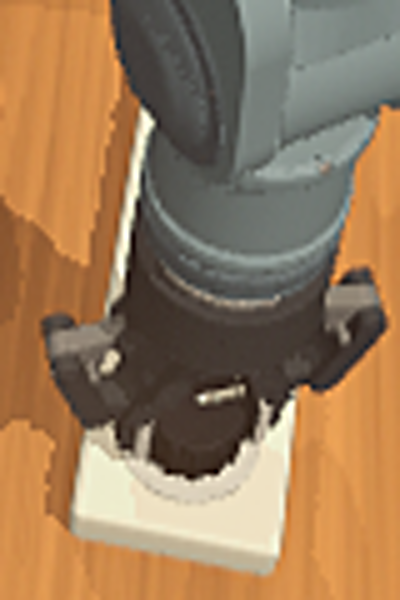

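View pics/t4.png

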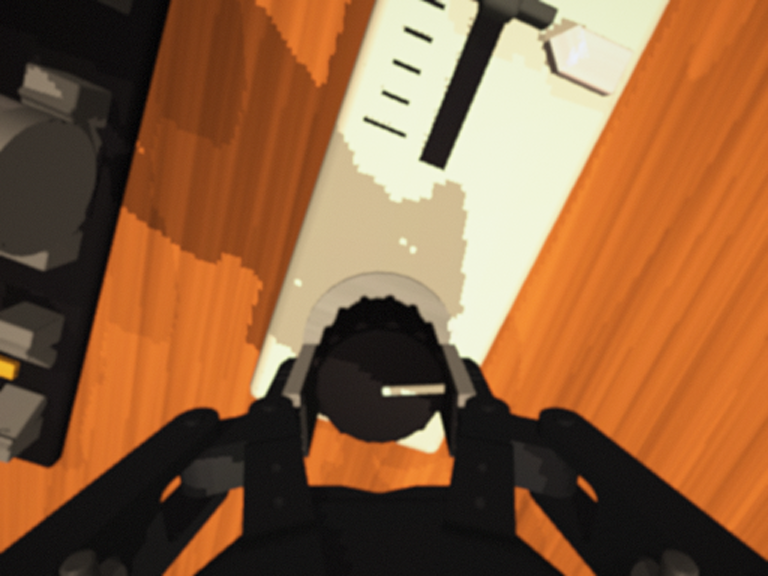

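>>> servo_tool --motion '[{"slide": [0,0,0],"twist": -0.7,"jaw": 40},{"slide": [0,0,0],"twist": -0.7,"jaw": 40},{"slide": [0,0,0],"twist": 0,"jaw": 40},{"slide": [0,0,0],"twist": 0,"jaw": 40}]'

```text
time: 38.9
ee_pos: [388.0, 312.5, 58.1]
eef_rot: [-89.8, -0.6, 116.1]
wrist_force: [-14.7, 7.3, 13.6]
grip_width: 0.503
```

```bash
python3 - <<'E'
from h import *
s=sensors.observe();print(s['ee_pos'],s['eef_rot'],s['wrist_force'])
timer('wrist','t7.png')
p,d=viewer.camera('wrist')
cv2.imwrite('pics/t8.png',cv2.resize(p[0:80,280:420,::-1],None,fx=5,fy=5,interpolation=cv2.INTER_CUBIC))
E
```

```text
[387.9562698  312.54876375  58.14172386] [-89.83387185  -0.63087692 116.05710616] [-14.69655233   7.25512111  13.62481161]
wrist knob 391.5 306.8 r 35.3 z 63.9
wrist pointer_tip 0.72 [398.9  45.4] [371.2 188.4  36. ]
wrist mark_tip 0.61 [397.9  47.1] [371.3 189.2  36. ]
wrist timer 0.97 [316.1 111.5] [391.5 232.2  36. ]
wrist timer 0.3 [399.2  45.7] [371.  188.4  36. ]
```

View pics/t8.png

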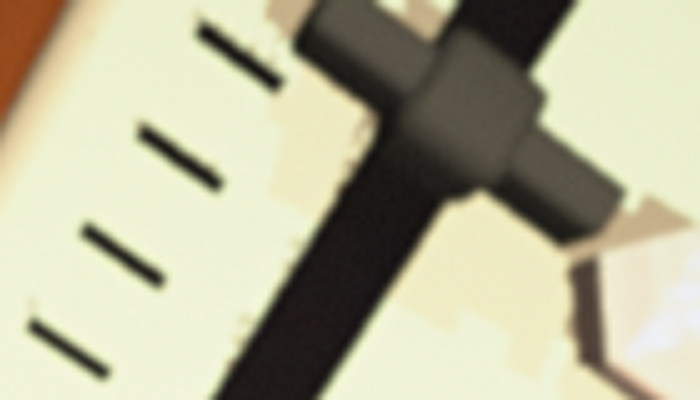

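```bash
python3 - <<'E'
from h import *
Y=np.array([np.sin(np.radians(4.58)),np.cos(np.radians(4.58))])
for n,u,v in [('ptr',600,217),('mark',575,260),('corner',625,190),('corner2',575,245)]:
    for z in [34,36]:
        w=world('wrist',u/5+280-.4,v/5-.4,z); print(n,z,w.round(1),(w[:2]@Y).round(1))
c=viewer.get_calibration('wrist'); T=np.linalg.inv(c['camera_from_world']);print(T[:3,3])
goto(392,309,58,116)
E
```

```text
ptr 34 [370.8 186.6  34. ] 215.6
ptr 36 [371.5 187.4  36. ] 216.5
mark 34 [370.8 190.8  34. ] 219.8
mark 36 [371.5 191.5  36. ] 220.6
corner 34 [370.  183.6  34. ] 212.6
corner 36 [370.8 184.5  36. ] 213.5
corner2 34 [371.6 189.7  34. ] 218.8
corner2 36 [372.3 190.4  36. ] 219.6
[423.30056836 242.71850195 180.87373903]
pos [387.9 312.5  58.1] yaw 116.1 d [ 4.1 -3.5 -0.1] slide units NOW-frame [-0.17  0.   -0.07] twist units 0.01
```

>>> servo_tool --motion '[{"slide": [-0.12,0,-0.05],"twist": 0,"jaw": 40},{"slide": [0,0,0],"twist": 0,"jaw": 60},{"slide": [0,0,0],"twist": 0,"jaw": 75},{"slide": [0,0,0],"twist": 0,"jaw": 85},{"slide": [0,-0.8,0],"twist": 0,"jaw": 85}]'

```text
time: 39.57
ee_pos: [392.8, 305.2, 77.8]
eef_rot: [-89.7, 0.1, 115.9]
wrist_force: [-0.1, -0.1, -0.6]
grip_width: 0.849
```

>>> servo_tool --motion '[{"slide": [0,-1,0],"twist": 0,"jaw": 85},{"slide": [0,-1,0],"twist": 0,"jaw": 85},{"slide": [0,-0.5,0],"twist": 0,"jaw": 85},{"slide": [0,0,0],"twist": 0,"jaw": 85}]'

```text
time: 39.9
ee_pos: [398.2, 308.3, 160.0]
eef_rot: [-90.5, -0.0, 115.8]
wrist_force: [0.1, 0.5, 0.0]
grip_width: 0.852
```

```bash
python3 - <<'E'
from h import *
s=sensors.observe();print(s['ee_pos'],s['eef_rot'])
timer('wrist','t9.png')
snap('wrist','t9.png',1.5)
c=viewer.get_calibration('wrist'); print(np.linalg.inv(c['camera_from_world'])[:3,3])
E
```

```text
[398.1858089  308.29253488 160.00909223] [-9.05180582e+01 -2.08382100e-02  1.15842007e+02]
wrist knob 388.9 308.4 r 23.8 z 61.8
wrist pointer_tip 0.93 [344.1  82.5] [370.6 188.8  36. ]
wrist mark_tip 0.92 [344.8  84.3] [369.3 189.7  36. ]
wrist mark_tip 0.36 [261.  201.5] [386.1 314.5  36. ]
wrist timer 0.59 [300.3 116.1] [390.5 228.8  36. ]
[428.55026573 237.40278744 277.74120402]
```

View pics/t9.png

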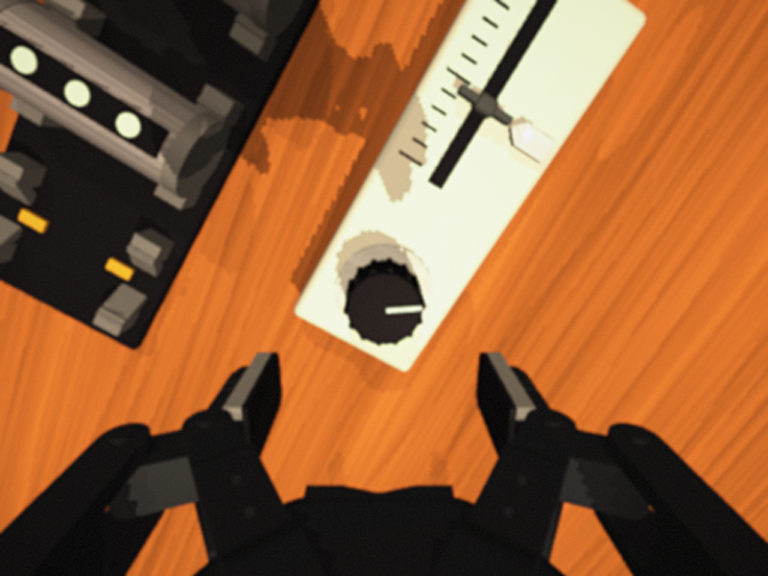

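```bash
python3 - <<'E'
from h import *
goto(348,264,120,116)
E
```

```text
pos [394.1 306.1 154.1] yaw 115.9 d [-46.1 -42.1 -34.1] slide units NOW-frame [-0.59  1.14  1.99] twist units -0.02
```

>>> servo_tool --motion '[{"slide": [-0.2,0.3,0.7],"twist": 0,"jaw": 85},{"slide": [-0.2,0.4,0.7],"twist": 0,"jaw": 85},{"slide": [-0.2,0.4,0.6],"twist": 0,"jaw": 85},{"slide": [0,0,0],"twist": 0,"jaw": 85},{"slide": [0,0,0],"twist": 0,"jaw": 85}]'

```text
time: 40.57
ee_pos: [346.4, 262.9, 120.7]
eef_rot: [-89.7, 0.0, 115.9]
wrist_force: [-0.2, 0.4, -0.1]
grip_width: 0.85
```

```bash
python3 - <<'E'
from h import *
p,d=viewer.camera('wrist');c=viewer.get_calibration('wrist'); print(np.linalg.inv(c['camera_from_world'])[:3,3])
u,v=proj('wrist',[371,189,36]);u,v=int(u),int(v);print(u,v)
u0,v0=max(u-50,0),max(v-40,0)
print(u0,v0)
cv2.imwrite('pics/t10.png',cv2.resize(p[v0:v0+80,u0:u0+100,::-1],None,fx=7,fy=7,interpolation=cv2.INTER_CUBIC))
for n in ['pointer_tip','mark_tip']:
    for r in viewer.pinpoint('wrist',n)[:2]:
        a,b=r['at'][0]*512,r['at'][1]*384; print(n,r['score'],(a-u0)*7,(b-v0)*7,world('wrist',a,b,36))
E
```

```text
[382.62237685 195.2609013  245.32186661]
269 104
219 64
pointer_tip 0.88 334.6224 319.9616 [372.71070958 193.8213095   36.        ]
mark_tip 0.8 321.3615999999999 307.86560000000003 [375.14746589 193.7251352   36.        ]
```

View pics/t10.png

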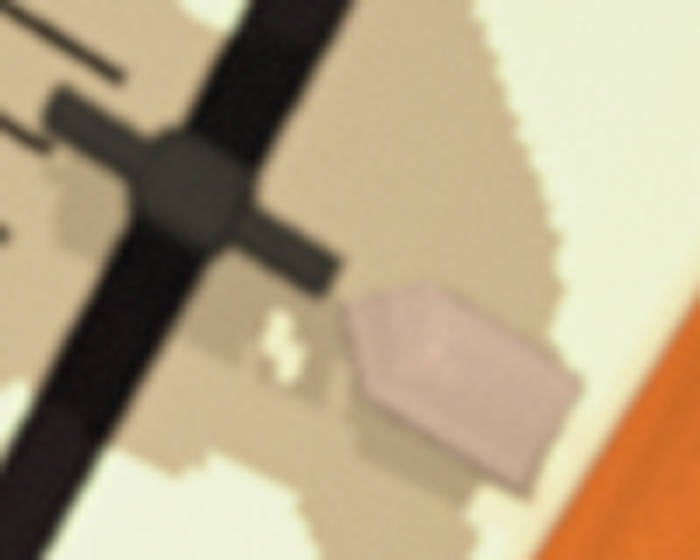

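```bash
cat > meas.py <<'E'
from h import *
def yt(u,v,z=36):
    Y=np.array([np.sin(np.radians(4.58)),np.cos(np.radians(4.58))]); w=world('wrist',u,v,z); return w.round(2),(w[:2]@Y).round(2)
E
python3 - <<'E'
from meas import *
f=lambda u,v:yt((u+.5)/7-.5+219,(v+.5)/7-.5+64)
print(f(330,278),f(347,303),f(60,105),f(552,438))
goto(391.5,309,130,116)
timer('wrist')
E
```

```text
(array([376.1, 190.5,  36. ]), np.float64(219.92)) (array([373.35, 191.97,  36.  ]), np.float64(221.17)) (array([408.7 , 187.49,  36.  ]), np.float64(219.52)) (array([347.13, 194.74,  36.  ]), np.float64(221.83))
pos [349.9 265.1 122.8] yaw 115.9 d [41.6 43.9  7.2] slide units NOW-frame [ 0.71 -0.24 -1.89] twist units -0.02
wrist knob 390.3 308.8 r 23.9 z 64.0
wrist pointer_tip 0.88 [269.9 105.7] [372.8 190.8  36. ]
wrist mark_tip 0.94 [271.5 106.7] [371.3 190.9  36. ]
wrist timer 0.61 [237.8 140.9] [383.2 224.6  36. ]
```

>>> servo_tool --motion '[{"slide": [0.23,0,-0.6],"twist": 0,"jaw": 85},{"slide": [0.23,0,-0.6],"twist": 0,"jaw": 85},{"slide": [0.22,0,-0.65],"twist": 0,"jaw": 85},{"slide": [0,0,0],"twist": 0,"jaw": 85},{"slide": [0,0,0],"twist": 0,"jaw": 85}]'

```text
time: 41.33
ee_pos: [390.8, 307.8, 122.6]
eef_rot: [-90.1, 0.0, 115.9]
wrist_force: [-1.3, -0.3, -0.6]
grip_width: 0.852
```

```bash
python3 - <<'E'
from h import *
goto(390.6,309,55,116)
timer('wrist')
E
```

```text
pos [390.8 307.8 122.6] yaw 115.9 d [ -0.2   1.2 -67.6] slide units NOW-frame [ 0.04  2.25 -0.01] twist units -0.01
wrist knob 389.2 308.4 r 23.9 z 63.6
wrist pointer_tip 0.7 [351.8  75.2] [369.  188.3  36. ]
wrist mark_tip 0.85 [349.5  76.3] [370.1 189.7  36. ]
wrist timer 0.72 [299.8 116.4] [388.7 229.5  36. ]
```

>>> servo_tool --motion '[{"slide": [0.03,0.8,0],"twist": 0,"jaw": 85},{"slide": [0,0.8,0],"twist": 0,"jaw": 85},{"slide": [0,0.6,0],"twist": 0,"jaw": 80},{"slide": [0,0,0],"twist": 0,"jaw": 65},{"slide": [0,0,0],"twist": 0,"jaw": 58}]'

```text
time: 41.95
ee_pos: [388.0, 306.8, 55.9]
eef_rot: [-89.8, 0.0, 115.9]
wrist_force: [0.2, -1.0, 1.1]
grip_width: 0.579
```

>>> servo_tool --motion '[{"slide": [0,0,0],"twist": 0,"jaw": 50},{"slide": [0,0,0],"twist": 0,"jaw": 40},{"slide": [0,0,0],"twist": 0,"jaw": 40},{"slide": [0,0,0],"twist": 0,"jaw": 40}]'

```text
time: 42.28
ee_pos: [390.0, 307.9, 57.4]
eef_rot: [-90.1, 0.0, 115.9]
wrist_force: [0.6, -1.2, 1.5]
grip_width: 0.504
```

>>> servo_tool --motion '[{"slide": [0,0,0],"twist": -0.36,"jaw": 40},{"slide": [0,0,0],"twist": -0.36,"jaw": 40},{"slide": [0,0,0],"twist": 0,"jaw": 40},{"slide": [0,0,0],"twist": 0,"jaw": 40}]'

```text
time: 42.62
ee_pos: [390.1, 307.9, 57.4]
eef_rot: [-90.1, 0.0, 120.8]
wrist_force: [0.3, -2.2, 4.1]
grip_width: 0.505
```

```bash
python3 - <<'E'
from h import *
s=sensors.observe();print(s['ee_pos'],s['eef_rot'],s['wrist_force'])
timer('wrist')
p,d=viewer.camera('wrist')
u,v=proj('wrist',[371,189,36]);u,v=int(u),int(v)
u0,v0=max(u-50,0),max(v-40,0);print(u0,v0,np.linalg.inv(viewer.get_calibration('wrist')['camera_from_world'])[:3,3])
cv2.imwrite('pics/t11.png',cv2.resize(p[v0:v0+80,u0:u0+100,::-1],None,fx=7,fy=7,interpolation=cv2.INTER_CUBIC))
E
```

```text
[390.05738459 307.93950704  57.37878402] [-9.00932814e+01  3.37499244e-02  1.20765417e+02] [ 0.28225767 -2.24716716  4.11893673]
wrist knob 394.0 302.3 r 35.3 z 63.8
wrist pointer_tip 0.94 [412.5  73. ] [370.1 188.6  36. ]
wrist mark_tip 0.56 [409.1  76.5] [370.5 190.7  36. ]
wrist timer 0.69 [322.4 125. ] [393.8 231.8  36. ]
360 32 [429.83565942 242.11185803 180.98414083]
```

View pics/t11.png

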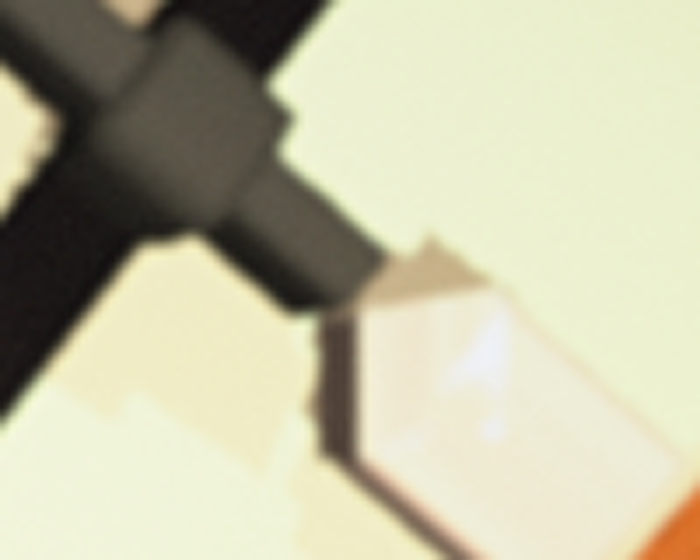

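>>> servo_tool --motion '[{"slide": [0,0,0],"twist": 0,"jaw": 60},{"slide": [0,0,0],"twist": 0,"jaw": 75},{"slide": [0,0,0],"twist": 0,"jaw": 85},{"slide": [0,-0.8,0],"twist": 0,"jaw": 85},{"slide": [0,-1,0],"twist": 0,"jaw": 85}]'

```text
time: 43.28
ee_pos: [386.8, 306.4, 108.6]
eef_rot: [-89.6, -0.0, 120.8]
wrist_force: [-0.1, 1.0, 0.6]
grip_width: 0.849
```

>>> servo_tool --motion '[{"slide": [-0.3,-0.4,0.7],"twist": 0,"jaw": 85},{"slide": [-0.3,0,0.7],"twist": 0,"jaw": 85},{"slide": [-0.4,0,0.6],"twist": 0,"jaw": 85},{"slide": [0,0,0],"twist": 0,"jaw": 85},{"slide": [0,0,0],"twist": 0,"jaw": 85}]'

```text
time: 43.7
ee_pos: [352.4, 250.7, 122.3]
eef_rot: [-90.0, -0.0, 120.8]
wrist_force: [0.1, 1.3, -0.1]
grip_width: 0.85
```

```bash
python3 - <<'E'
from h import *
p,d=viewer.camera('wrist');c=viewer.get_calibration('wrist'); print(np.linalg.inv(c['camera_from_world'])[:3,3])
W=cloud('wrist',d,c)
u,v=proj('wrist',[371,189,36]);u,v=int(u),int(v);print(u,v)
u0,v0=max(u-50,0),max(v-40,0)
print(u0,v0)
cv2.imwrite('pics/t12.png',cv2.resize(p[v0:v0+80,u0:u0+100,::-1],None,fx=7,fy=7,interpolation=cv2.INTER_CUBIC))
sub=W[v0:v0+80,u0:u0+100,2]; cv2.imwrite('pics/t12z.png',cv2.resize(np.clip((sub-28)*20,0,255).astype(np.uint8),None,fx=7,fy=7,interpolation=0))
E
```

```text
[393.27080277 185.55939769 246.04202665]
275 125
225 85<stdin>:8: RuntimeWarning: invalid value encountered in cast
```

View pics/t12.png

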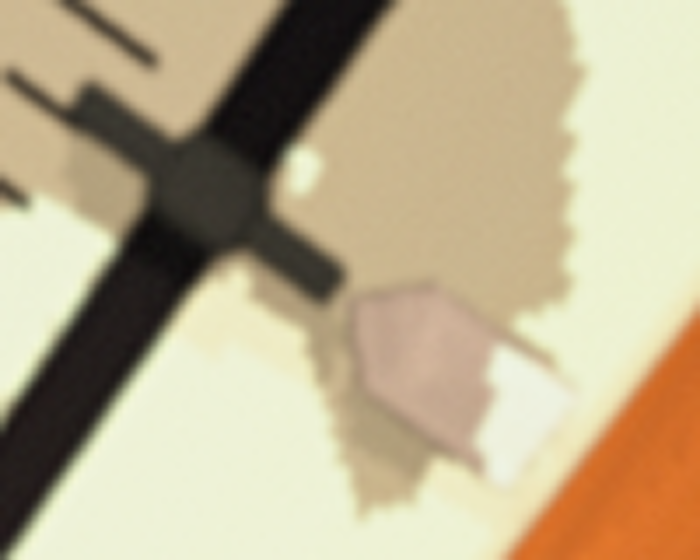

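View pics/t12z.png

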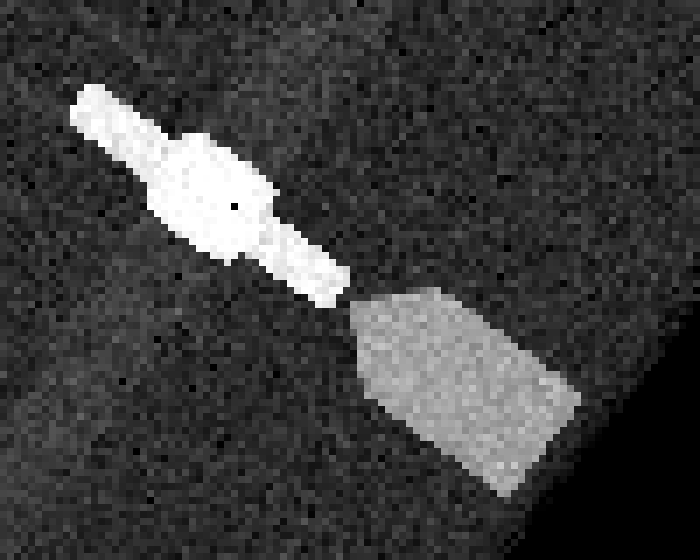

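```bash
cat >> h.py <<'E'
def align(cam='wrist'):
    p,d=viewer.camera(cam);c=viewer.get_calibration(cam);W=cloud(cam,d,c)
    x,y,z=W[...,0],W[...,1],W[...,2]
    r=(x>335)&(x<420)&(y>160)&(y<225)
    M=r&(z>33.2)&(z<37)&(x<376); P=r&(z>38.2)&(z<46)
    k=np.ones((3,3),np.uint8)
    def big(m):
        n,l,st,_=cv2.connectedComponentsWithStats(m.astype(np.uint8)); return l==1+np.argmax(st[1:,4])
    P=big(P); M=big(M&~cv2.dilate(P.astype(np.uint8),k).astype(bool))
    t=np.radians(4.58);Y=np.array([np.sin(t),np.cos(t)]);X=np.array([np.cos(t),-np.sin(t)])
    for n,m in [('ptr',P),('mark',M)]:
        s=W[m][:,:2]@X; q=W[m][:,:2]@Y
        print(n,m.sum(),'z',np.median(z[m]).round(1),'x',s.min().round(1),s.max().round(1),'ycent',q.mean().round(2),'mid',((np.percentile(q,1)+np.percentile(q,99))/2).round(2),
          'by x:',[(int(a),((np.percentile(q[(s>=a)&(s<a+4)],3)+np.percentile(q[(s>=a)&(s<a+4)],97))/2).round(2)) for a in np.arange(s.min(),s.max(),4) if ((s>=a)&(s<a+4)).sum()>5])
E
python3 - <<'E'
from h import *
align();align()
E
```

```text
ptr 428 z 40.5 x 355.6 389.3 ycent 219.18 mid 219.19 by x: [(355, np.float64(219.23)), (359, np.float64(219.15)), (363, np.float64(219.13)), (367, np.float64(219.12)), (371, np.float64(219.24)), (375, np.float64(219.21)), (379, np.float64(219.19)), (383, np.float64(219.25)), (387, np.float64(219.14))]
mark 529 z 36.0 x 326.3 353.2 ycent 219.44 mid 219.48 by x: [(326, np.float64(219.39)), (330, np.float64(219.46)), (334, np.float64(219.51)), (338, np.float64(219.42)), (342, np.float64(219.52)), (346, np.float64(219.69)), (350, np.float64(219.39))]
ptr 432 z 40.4 x 355.3 389.1 ycent 218.87 mid 218.9 by x: [(355, np.float64(218.91)), (359, np.float64(218.9)), (363, np.float64(218.61)), (367, np.float64(218.85)), (371, np.float64(218.85)), (375, np.float64(218.97)), (379, np.float64(218.95)), (383, np.float64(218.92)), (387, np.float64(218.88))]
mark 529 z 36.0 x 326.0 353.1 ycent 219.12 mid 219.2 by x: [(326, np.float64(219.09)), (330, np.float64(219.17)), (334, np.float64(219.15)), (338, np.float64(219.23)), (342, np.float64(219.2)), (346, np.float64(219.09)), (350, np.float64(219.12))]
```

```bash
python3 - <<'E'
from h import *
goto(515,228,185,172.9)
E
```

```text
pos [353.9 252.  122.5] yaw 120.8 d [161.1 -24.   62.5] slide units NOW-frame [-3.44 -2.08 -4.2 ] twist units -7.57
```

>>> servo_tool --motion '[{"slide": [0,-1,0],"twist": 0,"jaw": 85},{"slide": [0,-1,0],"twist": 0,"jaw": 85},{"slide": [-0.6,-0.1,-0.7],"twist": 0,"jaw": 85},{"slide": [-0.6,0,-0.7],"twist": 0,"jaw": 85},{"slide": [-0.6,0,-0.7],"twist": 0,"jaw": 85}]'

```text
time: 44.27
ee_pos: [437.1, 238.1, 186.4]
eef_rot: [-90.2, 0.0, 120.9]
wrist_force: [0.5, 1.1, -1.2]
grip_width: 0.848
```

>>> servo_tool --motion '[{"slide": [-0.6,0,-0.7],"twist": 0,"jaw": 85},{"slide": [-0.6,0,-0.7],"twist": 0,"jaw": 85},{"slide": [-0.4,0,-0.7],"twist": 0,"jaw": 85},{"slide": [0,0,0],"twist": -0.9,"jaw": 85},{"slide": [0,0,0],"twist": -0.9,"jaw": 85}]'

```text
time: 44.68
ee_pos: [515.9, 228.7, 184.7]
eef_rot: [-90.0, 0.0, 133.5]
wrist_force: [-1.1, 0.1, 0.1]
grip_width: 0.853
```

>>> servo_tool --motion '[{"slide": [0,0,0],"twist": -0.96,"jaw": 85},{"slide": [0,0,0],"twist": -0.96,"jaw": 85},{"slide": [0,0,0],"twist": -0.96,"jaw": 85},{"slide": [0,0,0],"twist": -0.96,"jaw": 85},{"slide": [0,0,0],"twist": -0.96,"jaw": 85}]'

```text
time: 45.1
ee_pos: [514.3, 229.0, 185.0]
eef_rot: [-90.0, -0.0, 166.6]
wrist_force: [-0.2, -0.6, -0.4]
grip_width: 0.848
```

>>> servo_tool --motion '[{"slide": [0,0,0],"twist": -0.96,"jaw": 85},{"slide": [0,0,0],"twist": 0,"jaw": 85},{"slide": [0,0,0],"twist": 0,"jaw": 85},{"slide": [0,0,0],"twist": 0,"jaw": 85}]'

```text
time: 45.43
ee_pos: [513.9, 228.6, 185.2]
eef_rot: [-90.0, -0.0, 172.7]
wrist_force: [0.2, -0.4, 0.5]
grip_width: 0.846
```

```bash
python3 - <<'E'
from h import *
s=sensors.observe();print(s['ee_pos'],s['eef_rot'])
strip('wrist',570,275.5,172.9,zmin=34,zmax=75,fn='s40.png')
strip('wrist',558,177,172.9,zmin=34,zmax=75,fn='s41.png')
blobs('wrist')
align()
E
```

```text
[513.9205821  228.58844219 185.22577862] [-8.99968783e+01 -2.45634079e-03  1.72689017e+02]
centre [571.7 274.2] z 38.8 phi 172.9 len 108.6 res 0.75 strip [-2.4 -2.6 -3.  -3. ] med -2.8 darkmean -8.8 darkrange [-17.7  11.8]
centre [558.3 174.9] z 38.9 phi 173.0 len 108.5 res 0.73 strip [-3.8 -3.4 -3.4 -3.9 11.6 -3.  -2.6 -3.2 -3.6] med -3.4 darkmean -1.9 darkrange [-17.8  12. ]
wrist [606.4 199.3  35.2 270. ]
wrist [599.2 138.1  30.4 172. ]
wrist [631.  392.3  31.  494. ]
wrist [624.2 339.2  32.2 398. ]
wrist [619.2 300.4  29.6 158. ]
wrist [611.5 239.2  35.5 269. ]
wrist [544.  403.2  30.8 387. ]
wrist [538.  350.   30.9 312. ]
wrist [533.  311.   29.6 124. ]
wrist [525.8 250.   31.2 225. ]
wrist [520.8 209.7  35.2 212. ]
wrist [512.8 148.9  30.3 137. ]
ptr 153 z 40.1 x 356.5 390.1 ycent 218.35 mid 218.26 by x: [(356, np.float64(218.36)), (360, np.float64(218.07)), (364, np.float64(219.58)), (368, np.float64(218.14)), (372, np.float64(218.27)), (376, np.float64(218.22)), (380, np.float64(218.25)), (384, np.float64(218.25)), (388, np.float64(217.86))]
mark 179 z 35.9 x 326.5 350.7 ycent 218.64 mid 218.9 by x: [(326, np.float64(218.43)), (330, np.float64(218.59)), (334, np.float64(218.66)), (338, np.float64(218.61)), (342, np.float64(218.7)), (346, np.float64(219.02))]
```

View pics/s41.png

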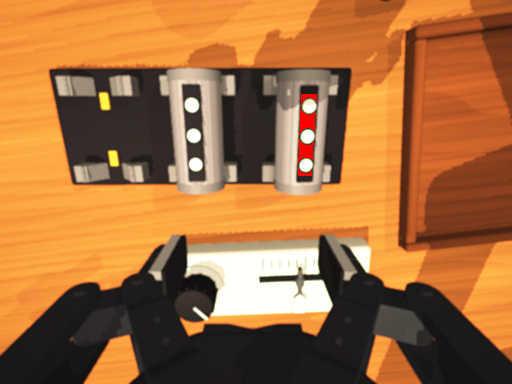

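```bash
python3 - <<'E'
from h import *
snap('side','fin.png',1.5)
print(order.finish_job(), sensors.observe()['time'])
E
```

```text
the job is handed in; nothing more can be done
the job is handed in; nothing more can be done
```

View pics/fin.png

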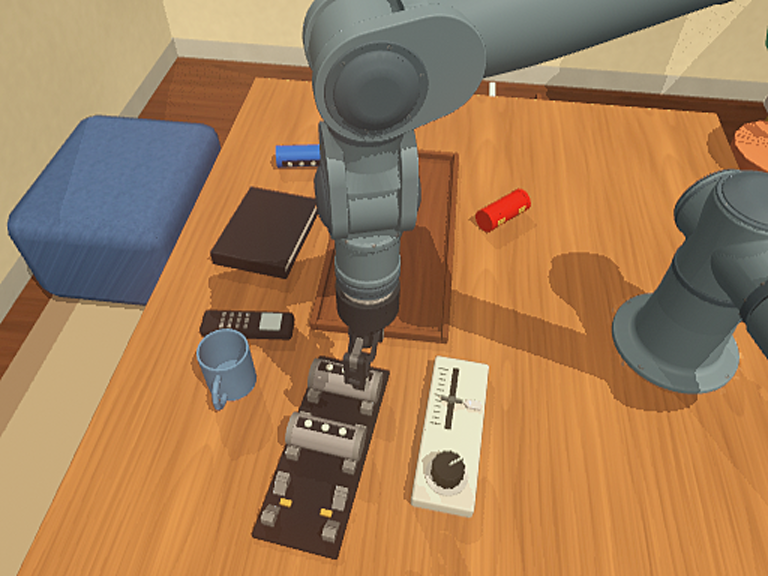

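The job is handed in, about 46 s into the 210 s allowed. Only two speakers were there. I rolled both along the tray floor until their strips were up, within about 1° on the check before the first lift. I then laid one in the middle cradle and one in the right-hand cradle, and turned the knob until the pointer stood at the mark.

- **Speakers:** on the last wrist-camera check both lie seated along their cradles. The middle one measured about 0.5 mm off centre; I did not measure how well the right-hand one is centred. The strips face up with a tilt of about 3° toward -y. The camera readings of that tilt disagreed, from about 0° (side) to 4.5° (wrist).
- **First grasp:** taking hold of the first speaker in the tray rolled its strip to about 5°. I rolled it back to within 1° before lifting it.
- **Pointer:** it ended about 0.3 mm short of the mark's tip along the timer's y.
- **Bystanders:** the album, phone and mug, and the red and blue look-alikes, look unmoved in the last side picture. The gripper was open, above the dock and touching nothing at hand-in.

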